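Empty the bracket tray into the matching bin

ROBOT

A 7-joint arm with a two-finger parallel gripper is mounted at the origin on the work surface. World frame = base frame: x ahead of the robot, y to its left, z up, the work surface at z = 0. Lengths are in m, angles in degrees, forces in N, time in s.
With the tool pointing down it reaches from about 0.425 to 0.925 m from the base axis. Payload 6.8 kg.
Tool frame: the origin (TCP) lies midway between the tips of the shut fingers; the grasp point (between the pads) lies 19 mm behind it; y points along the fingers, x is the direction in which the jaws open and shut, and the axes are right-handed (so a half turn about y gives the same grasp; the last joint's range is limited). The gripper opens to 88 mm and grips with 3 to 60 N. Pads are 20 mm wide; open, the fingers measure 115 mm over their backs; the gripper's body (75 mm by 178 mm) begins 61 mm behind the grasp point.
Start: joints at [60.155, 27.33, 1.283, 89.118, -0.659, 63.558, -4.761], TCP at [0.271, -0.618, 0.223] pointing down, gripper open.
Joint ranges: [-169.35, 169.35], [-19.33, 120.38], [-80.79, 83.38], [13.8, 139.57], [-78.32, 258.32], [9.67, 109.79], [-169.56, 169.56]. Speed limits (degrees/s): [136.94, 136.94, 180, 180, 180, 180, 180].

INTERFACE

Orientations are given as [roll, pitch, yaw] about the fixed x, y, z axes, in that order (R = Rz(yaw) Ry(pitch) Rx(roll)).
In Python, from rig import r gives the robot as it stands.
- The arm moves only by the tool drive_tool, never from a script. Its argument "rows" is a list of rows, each an object of numbers: "hand": the finger opening in m, from 0 to 0.0878; "tx", "ty", "tz": the shift along the tool's x, y, z in m; "turn": the turn about the tool's y in rad. A call has 1 to 12 rows; each row is the pose to reach, as a shift and turn from the pose commanded when the call began, along the tool's axes at that moment; what a row does not reach only later rows make up. A row lasts 1/10 s, in which the tool goes at most 50 mm and 8.59 degrees, less where a joint would pass 70% of its speed; a pose out of reach is approached as far as the arm can. A call with a gripper value outside its range is refused whole. The fingers move at their own pace and stop on an object; "squeeze" is the grip in N (left out, the last holds). Time passes only in rows, so rows that repeat a pose let the fingers close. It gives the time, the measured TCP pose, the force and the opening at its end, in the units of the state.
- r.get_obs(): the state, without advancing time (a new reading comes with each control period).
- r.read_camera(name): name is "scene" or "top"; returns (picture, depth): 400x640x3 uint8, red, green, blue; 400x640 float32, m along the optical axis (not along the pixel's ray), 0 where there is no reading.
- r.camera_params(name): a dict with "vertical_fov" (degrees; the focal length in pixels is half the picture's height over the tangent of half this angle, whatever the lens; pixels are square), "cx", "cy" (the principal point, pixels), "extrinsics" (4x4, takes a point from camera to world coordinates). Camera axes: x right, y up, looking along -z (the intrinsics and any distortion apply to the point x, -y, -z); pixel columns grow to the right and rows downward; lengths in m; the calibration is good to about 2 mm. A picture is of the moment at which its call begins. camera_params takes no time and is no camera call.
- r.hand_in(): hands the job in, once; it reports no verdict.
Trained networks look in the newest picture that a camera, given by its name, has taken for a name from the list of things; names that differ only in an ending like _2 or _b are one class to them, and where a whole thing is asked for, a point or a joint stands for the part that bears it (a point fixed in the world has none). Each returns a list of dicts, best first, with "confidence" (0 to 1); they miss things now and then, are a little off and sometimes report something else, mostly with a low value. They report only what shows in the picture. A call takes as long as a camera call. They do not tell look-alikes from the thing itself.
- r.look_for(camera, target): "box" ([left, top, width, height] in pixels, round what is visible of it).
- r.cut_out(camera, target): "mask" (400x640 bool, what is visible of it) and "box" ([left, top, width, height] in pixels, round what is visible of it).
The state is a dict: "t": time; "q": joint angles; "joint_vel": joint speeds; "joint_efforts": joint torques, N m; "eef_pos": TCP position; "orientation": TCP orientation; "contact_force": force on the tool from outside, world axes, zero at the start; "ft_torque": the same for the moment, N m; "gripper_width": finger opening in m.
Only numpy, scipy, OpenCV 4.12 (cv2) and the standard library are available. Lean on these libraries where they do the work, as an engineer would, in place of code of your own. Each camera call takes 0.05 s, during which the arm holds its last target.

TASK

One of the two bins already holds an angle bracket like the three in the carrying tray, the other holds a U-channel. Carry the tray by its handle to the bin with the angle bracket, tip it so that all three brackets slide off its open end into that bin without spilling any on the bench, then set the empty tray back upright in the middle of its rubber mat and let go. Leave the other things on the bench alone.

Things in the scene. Friction and masses are not known exactly. Their poses are not given: they have to be found in the camera images.
- tray: dark sheet-metal carrying tray, 190 mm (its x) by 140 mm (its y), floor 4 mm thick, walls 35 mm high and 5 mm thick on three sides, open on the -x side (no lip there); 450 g. A wooden handle bar bridges it from side wall to side wall over its middle. Origin: centre of the underside; z up. Stands on the mat with its open end roughly towards the robot.
- tray_handle (a point): centre of the tray's handle bar, 80 mm above the tray's origin; the bar runs along the tray's y (140 mm long, free over 130 mm), is 12 mm thick (along the tray's x) and 26 mm tall (from 67 to 93 mm above the tray's underside). Axes as the tray's.
- tray_lip (a point): middle of the tray floor's open edge, 95 mm from the tray's origin towards its -x and 4 mm above its underside. Axes as the tray's.
- mat: black rubber mat fixed on the bench, 250 mm (its x) by 200 mm (its y), 3 mm thick; the tray's place. Origin: centre of the underside.
- bin_left: left (+y) bin: open grey plastic bin fixed on the bench, outside 220 mm (its x) by 190 mm (its y) by 80 mm high, walls and floor 5 mm; identical to the other bin; holds one sample part. Origin: centre of the underside, on the bench top; z up.
- bin_right: right (-y) bin: open grey plastic bin fixed on the bench, outside 220 mm (its x) by 190 mm (its y) by 80 mm high, walls and floor 5 mm; identical to the other bin; holds one sample part. Origin: centre of the underside, on the bench top; z up.
- part_1: one of three in the tray: angle bracket bent from 5 mm aluminium: one leg lies flat, 42 mm (its x) by 64 mm (its y), the other stands up 42 mm high along the flat leg's +x edge; 75 g. Origin: centre of the flat leg's underside; z up.
- part_2: one of three in the tray: angle bracket bent from 5 mm aluminium: one leg lies flat, 42 mm (its x) by 64 mm (its y), the other stands up 42 mm high along the flat leg's +x edge; 75 g. Origin: centre of the flat leg's underside; z up.
- part_3: one of three in the tray: angle bracket bent from 5 mm aluminium: one leg lies flat, 42 mm (its x) by 64 mm (its y), the other stands up 42 mm high along the flat leg's +x edge; 75 g. Origin: centre of the flat leg's underside; z up.
- sample_angle: lies in one of the bins (which one changes): the same kind of angle bracket bent from 5 mm aluminium: one leg lies flat, 42 mm (its x) by 64 mm (its y), the other stands up 42 mm high along the flat leg's +x edge; 75 g. Origin: centre of the flat leg's underside; z up.
- sample_channel: lies in the other bin: U-channel of 5 mm aluminium, 130 mm long (its x), 56 mm wide, open side up, walls 35 mm high; 200 g. Origin: centre of the underside.
- die_block: bystander: dark steel press-brake die segment, 60 by 130 (its y) by 60 mm, with a V groove on top, on the bench beyond the mat. Origin: centre of the underside.
- oil_can: bystander: grey can, 70 mm across, 120 mm high. Origin: centre of the underside.
- square: bystander: try square lying flat, steel blade 150 mm long (along its x), wooden stock 100 mm, 14 mm high. Origin: on the underside, near the inner corner.
Mind the look-alikes: they are no part of the job. What is shaped like the sample_angle but green is not meant. What is shaped like the part_3 but green is not meant.

How it is judged (in metres and radians):
On the way, in this order (a step that is already met when the one before it is completed fails the run):
1. the tray is lifted clear of the mat (underside over 50 mm up) with all three brackets still in it (height (world z) of tray above 0.05 m and x of part_1 in the frame of tray between -0.11 and 0.11 m and y of part_1 in the frame of tray between -0.075 and 0.075 m and z of part_1 in the frame of tray between -0.01 and 0.06 m and x of part_2 in the frame of tray between -0.11 and 0.11 m and y of part_2 in the frame of tray between -0.075 and 0.075 m and z of part_2 in the frame of tray between -0.01 and 0.06 m and x of part_3 in the frame of tray between -0.11 and 0.11 m and y of part_3 in the frame of tray between -0.075 and 0.075 m and z of part_3 in the frame of tray between -0.01 and 0.06 m), for 0.1 s.
2. the tray is tipped by more than 0.3 rad while in the air (over 50 mm up) (height (world z) of tray above 0.05 m and angle between tray's own z axis and vertical above 0.3 rad), for 0.1 s.
At the end, for the whole second after the job is handed in: All three brackets and the sample angle bracket lie in one and the same bin (origins within its walls and less than 75 mm above its underside), the U-channel in the other; the tray stands upright (within 0.1 rad) on its mat, its centre within 45 mm of the mat's centre; tray and brackets are at rest ((((x of part_1 in the frame of bin_left between -0.108 and 0.108 m and y of part_1 in the frame of bin_left between -0.093 and 0.093 m and z of part_1 in the frame of bin_left between -0.01 and 0.075 m) and (x of part_2 in the frame of bin_left between -0.108 and 0.108 m and y of part_2 in the frame of bin_left between -0.093 and 0.093 m and z of part_2 in the frame of bin_left between -0.01 and 0.075 m) and (x of part_3 in the frame of bin_left between -0.108 and 0.108 m and y of part_3 in the frame of bin_left between -0.093 and 0.093 m and z of part_3 in the frame of bin_left between -0.01 and 0.075 m) and (x of sample_angle in the frame of bin_left between -0.108 and 0.108 m and y of sample_angle in the frame of bin_left between -0.093 and 0.093 m and z of sample_angle in the frame of bin_left between -0.01 and 0.075 m) and (x of sample_channel in the frame of bin_right between -0.108 and 0.108 m and y of sample_channel in the frame of bin_right between -0.093 and 0.093 m and z of sample_channel in the frame of bin_right between -0.01 and 0.075 m)) or ((x of part_1 in the frame of bin_right between -0.108 and 0.108 m and y of part_1 in the frame of bin_right between -0.093 and 0.093 m and z of part_1 in the frame of bin_right between -0.01 and 0.075 m) and (x of part_2 in the frame of bin_right between -0.108 and 0.108 m and y of part_2 in the frame of bin_right between -0.093 and 0.093 m and z of part_2 in the frame of bin_right between -0.01 and 0.075 m) and (x of part_3 in the frame of bin_right between -0.108 and 0.108 m and y of part_3 in the frame of bin_right between -0.093 and 0.093 m and z of part_3 in the frame of bin_right between -0.01 and 0.075 m) and (x of sample_angle in the frame of bin_right between -0.108 and 0.108 m and y of sample_angle in the frame of bin_right between -0.093 and 0.093 m and z of sample_angle in the frame of bin_right between -0.01 and 0.075 m) and (x of sample_channel in the frame of bin_left between -0.108 and 0.108 m and y of sample_channel in the frame of bin_left between -0.093 and 0.093 m and z of sample_channel in the frame of bin_left between -0.01 and 0.075 m))) and horizontal distance between tray and mat below 0.045 m and height (world z) of tray below 0.012 m and angle between tray's own z axis and vertical below 0.1 rad and linear speed of each of tray, part_1, part_2, part_3 below 0.03 m/s); the robot touches nothing.
It fails at once if a bracket from the tray lies on the bench or the mat (origin under 30 mm up, outside the tray and both bins) ((height (world z) of part_1 below 0.03 m and not ((x of part_1 in the frame of tray between -0.11 and 0.11 m and y of part_1 in the frame of tray between -0.075 and 0.075 m and z of part_1 in the frame of tray between -0.01 and 0.08 m) or (x of part_1 in the frame of bin_left between -0.108 and 0.108 m and y of part_1 in the frame of bin_left between -0.093 and 0.093 m and z of part_1 in the frame of bin_left between -0.01 and 0.08 m) or (x of part_1 in the frame of bin_right between -0.108 and 0.108 m and y of part_1 in the frame of bin_right between -0.093 and 0.093 m and z of part_1 in the frame of bin_right between -0.01 and 0.08 m))) or (height (world z) of part_2 below 0.03 m and not ((x of part_2 in the frame of tray between -0.11 and 0.11 m and y of part_2 in the frame of tray between -0.075 and 0.075 m and z of part_2 in the frame of tray between -0.01 and 0.08 m) or (x of part_2 in the frame of bin_left between -0.108 and 0.108 m and y of part_2 in the frame of bin_left between -0.093 and 0.093 m and z of part_2 in the frame of bin_left between -0.01 and 0.08 m) or (x of part_2 in the frame of bin_right between -0.108 and 0.108 m and y of part_2 in the frame of bin_right between -0.093 and 0.093 m and z of part_2 in the frame of bin_right between -0.01 and 0.08 m))) or (height (world z) of part_3 below 0.03 m and not ((x of part_3 in the frame of tray between -0.11 and 0.11 m and y of part_3 in the frame of tray between -0.075 and 0.075 m and z of part_3 in the frame of tray between -0.01 and 0.08 m) or (x of part_3 in the frame of bin_left between -0.108 and 0.108 m and y of part_3 in the frame of bin_left between -0.093 and 0.093 m and z of part_3 in the frame of bin_left between -0.01 and 0.08 m) or (x of part_3 in the frame of bin_right between -0.108 and 0.108 m and y of part_3 in the frame of bin_right between -0.093 and 0.093 m and z of part_3 in the frame of bin_right between -0.01 and 0.08 m)))).
It fails at once if a bystander (die block, can, try square) is moved by more than 30 mm (distance of any of die_block, oil_can, square from where it was at the start of the episode above 0.03 m).
It also fails if it takes over 56 s, if anything falls off the work surface, if the arm or the gripper's body presses on something with over 40 N, if the wrist force passes 120 N, or if a joint passes its speed limit or range.

## Working session

There is one attempt and no reset: what is moved stays moved. The work goes in short steps, Python scripts to look and compute and a tool call to move; the robot and the scene stay as the last step left them, time stands still between calls to the robot, and variables do not carry over. Pictures are saved under pics/ and viewed, and the job is handed in when it is done.

Besides the shell and the picture viewer there is one more tool, called after ">>>" by a JSON object that holds its "name" and its "arguments". drive_tool: Moves the arm, as the interface text tells. Its arguments: {"type":"object","properties":{"rows":{"type":"array"},"squeeze":{"type":"number"}},"required":["rows"]}

```bash
ls; mkdir -p pics; cat > h.py <<'E'
import numpy as np, cv2
from rig import r
def snap(n):
    im,d=r.read_camera(n); return im,d
def world(cam,u,v,d):
    p=r.camera_params(cam); f=200/np.tan(np.radians(p["vertical_fov"])/2)
    u=np.asarray(u,float);v=np.asarray(v,float)
    X=np.stack([(u-p["cx"])*d/f,-(v-p["cy"])*d/f,-d,np.ones_like(d)],-1)
    return (X@np.array(p["extrinsics"]).T)[...,:3]
def cloud(cam,d):
    v,u=np.mgrid[0:400,0:640]; return world(cam,u,v,d.astype(float))
E
python3 - <<'E'
from h import *
for c in("scene","top"):
    im,d=snap(c); cv2.imwrite(f"pics/{c}0.png",im[...,::-1]); np.savez(f"{c}0.npz",im=im,d=d)
    print(c,r.camera_params(c))
print(r.get_obs())
E
```

```text
pics
scene {'vertical_fov': 44.449395979221165, 'cx': 319.7523337052562, 'cy': 197.48269424807677, 'extrinsics': array([[-0.03841986, -0.74239988,  0.66885449,  1.40800128],
       [ 0.999251  , -0.03163907,  0.02228025, -0.04600448],
       [ 0.00462108,  0.66920953,  0.74305939,  1.01086528],
       [ 0.        ,  0.        ,  0.        ,  1.        ]])}
top {'vertical_fov': 47.32875233037405, 'cx': 317.3271962775427, 'cy': 200.33953410923306, 'extrinsics': array([[-0.00890866,  0.99625586, -0.08599355,  0.48158946],
       [-0.99978198, -0.01049814, -0.01804924, -0.08457932],
       [-0.01888444,  0.085814  ,  0.99613219,  1.34322038],
       [ 0.        ,  0.        ,  0.        ,  1.        ]])}
{'t': 0.1, 'q': array([60.15604412, 27.37016036,  1.27877737, 89.17117969, -0.66010034,
       63.56028372, -4.76210789]), 'joint_vel': array([ 0.01112348, -0.11427049, -0.00768126, -0.16934021, -0.01435696,
        0.04216398,  0.0180304 ]), 'joint_efforts': array([ 4.30701388e-03, -5.84094572e+01,  1.54018354e+00, -2.73316455e+01,
       -5.41592552e-02,  1.31392942e-02,  2.28011334e-05]), 'eef_pos': array([ 0.2705662 , -0.61780022,  0.22179983]), 'orientation': array([-90.00513157,   0.09419073, -66.34871463]), 'contact_force': array([-0.2295673 , -0.10793742,  0.4112157 ]), 'ft_torque': array([0.0347041 , 0.02085667, 0.0264431 ]), 'gripper_width': 0.08750119073262348}
```

View pics/scene0.png

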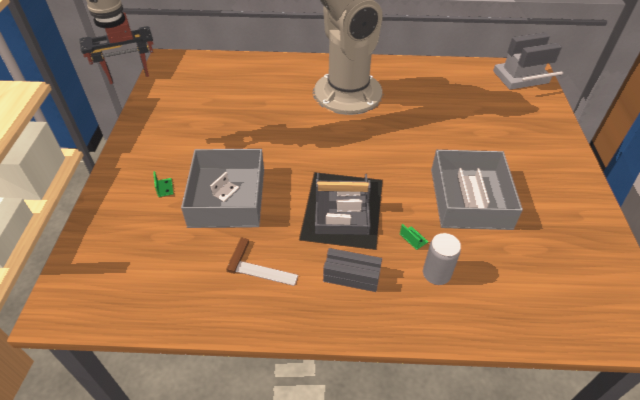

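View pics/top0.png

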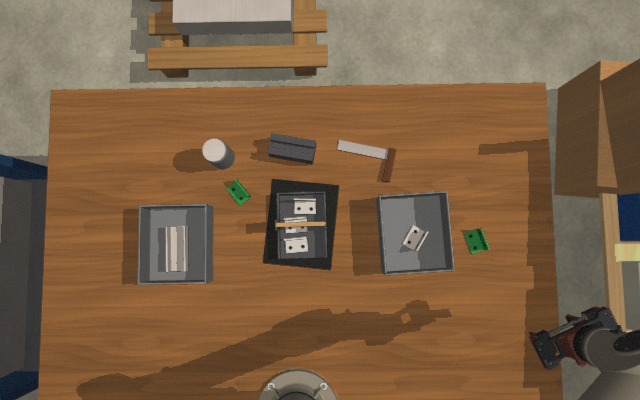

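The sample angle bracket is in the right bin (top 415,238; scene 225,187), and the U-channel is in the left one (top 175,248). The green brackets at top (238,192) and (476,240) are look-alikes. The three white brackets sit in the tray at top (305,207), (296,226) and (296,244). Next I'll measure the poses.

```bash
python3 - <<'E'
from h import *
for c in("top","scene"):
    z=np.load(f"{c}0.npz");im,d=z["im"],z["d"]; P=cloud(c,d)
    for t in("tray","mat","bin_right","sample_angle","part_1"):
        for o in r.cut_out(c,t)[:4]:
            m=o["mask"]&(d>0); p=P[m]
            print(c,t,round(o["confidence"],2),o["box"],p.min(0).round(3),np.median(p,0).round(3),p.max(0).round(3))
    # rim of right bin
    def rect(m,name):
        m=m.astype(np.uint8); n,l,st,_=cv2.connectedComponentsWithStats(m)
        for i in range(1,n):
            if st[i,4]>60:
                q=P[l==i][:,:2].astype(np.float32); print(c,name,st[i,4],cv2.minAreaRect(q),P[l==i][:,2].mean().round(3))
    X,Y,Z=P[...,0],P[...,1],P[...,2]
    rect((abs(Z-.08)<.008)&(Y<-.2)&(Y>-.5)&(X>.4)&(X<.85),"rimR")
    rect((abs(Z-.096)<.012)&(abs(Y)<.15)&(X>.4)&(X<.85),"bar")
    rect((abs(Z-.038)<.006)&(abs(Y)<.15)&(X>.4)&(X<.85),"wall")
    big=cv2.resize(im[170:290,250:470] if c=="top" else im[130:260,170:400],None,fx=3.4,fy=3.4,interpolation=cv2.INTER_CUBIC)
    cv2.imwrite(f"pics/{c}crop.png",big[...,::-1])
E
```

```text
top tray 0.78 [275.0, 193.9, 54.6, 62.4] [ 0.429 -0.088 -0.001] [ 0.522 -0.024  0.01 ] [0.625 0.068 0.105]
top mat 0.68 [264.4, 179.4, 73.9, 89.2] [ 0.399 -0.122 -0.005] [ 0.525 -0.001  0.004] [0.662 0.1   0.096]
top bin_right 0.58 [374.8, 189.2, 80.9, 85.5] [ 0.38  -0.456 -0.006] [ 0.504 -0.34   0.007] [ 0.622 -0.232  0.087]
top sample_angle 0.84 [405.2, 227.6, 18.3, 22.6] [ 0.45  -0.369  0.004] [ 0.484 -0.341  0.012] [ 0.519 -0.31   0.05 ]
top sample_angle 0.72 [462.6, 227.7, 23.3, 25.3] [ 0.442 -0.545 -0.002] [ 0.477 -0.521  0.007] [ 0.508 -0.488  0.05 ]
top part_1 0.87 [228.5, 177.1, 22.5, 26.2] [ 0.589  0.137 -0.001] [0.622 0.171 0.007] [0.658 0.203 0.049]
top part_1 0.82 [284.8, 235.1, 22.3, 17.7] [ 0.447 -0.029  0.006] [0.467 0.001 0.014] [0.49  0.035 0.056]
top part_1 0.73 [296.7, 201.0, 15.0, 14.0] [ 0.559 -0.054  0.003] [ 0.58  -0.021  0.013] [0.598 0.008 0.055]
top part_1 0.47 [287.0, 216.5, 18.0, 18.0] [ 0.502 -0.03   0.003] [0.516 0.005 0.014] [0.546 0.034 0.055]
top rimR 491 ((0.5025670528411865, -0.33294469118118286), (0.21308088302612305, 0.19216974079608917), 3.20843
[... 1823 characters left out ...]
2, 0.13827601075172424), 0.8487914800643921) 0.092
scene wall 237 ((0.5735061168670654, -0.015701502561569214), (0.10904788970947266, 0.14057572185993195), 2.5729029178619385) 0.036
scene wall 74 ((0.5499736070632935, 0.002995753660798073), (0.00731055811047554, 0.06375648081302643), 1.5469132661819458) 0.038
scene wall 75 ((0.6052119135856628, -0.025470053777098656), (0.06207583099603653, 0.008410170674324036), 87.96083068847656) 0.038
scene wall 156 ((0.7444743514060974, 0.010501980781555176), (0.12907874584197998, 0.014897027052938938), 79.35954284667969) 0.042
scene wall 162 ((0.7810173034667969, 0.004331283271312714), (0.12809869647026062, 0.006608080118894577), 79.45723724365234) 0.038
```

```bash
sleep 1
```

```text
(no output)
```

View pics/topcrop.png

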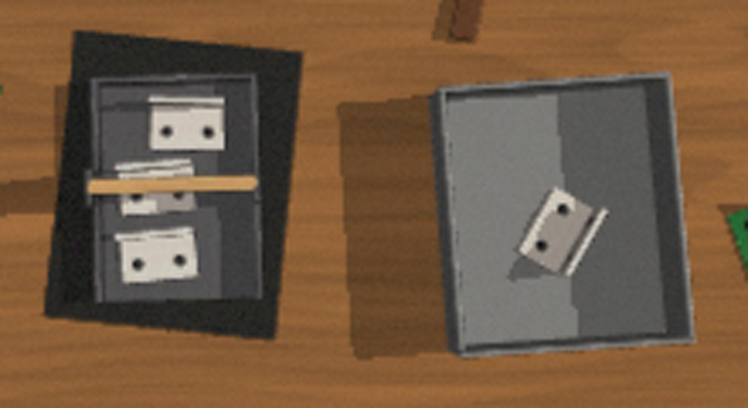

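View pics/scenecrop.png

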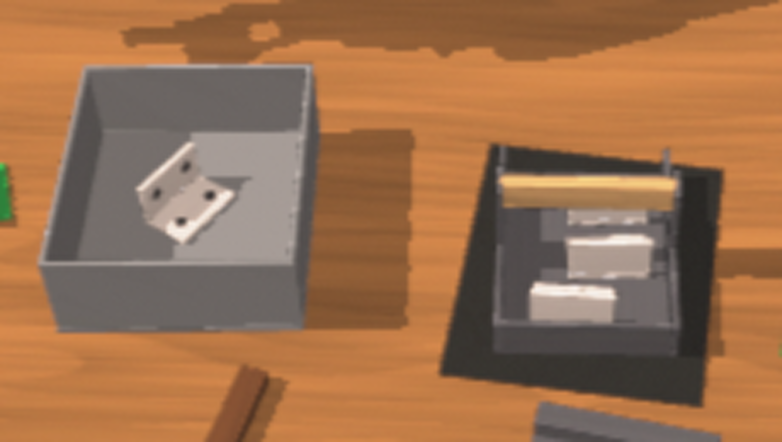

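```bash
python3 - <<'E'
from h import *
for c in("top","scene"):
    z=np.load(f"{c}0.npz");im,d=z["im"],z["d"]; P=cloud(c,d);X,Y,Z=P[...,0],P[...,1],P[...,2]
    B=(X>.42)&(X<.58)&(Y<-.28)&(Y>-.4)
    for lo,hi in((.007,.015),(.036,.053)):
        m=B&(Z>lo)&(Z<hi)
        q=P[m][:,:2].astype(np.float32)
        print(c,lo,m.sum(),cv2.boxPoints(cv2.minAreaRect(q)).round(3).tolist())
    # far wall rim vs y
    for y0 in(-.40,-.334,-.27):
        m=(abs(Y-y0)<.02)&(Z>.072)&(Z<.09)
        for a,b in((.37,.43),(.58,.65)):
            k=m&(X>a)&(X<b); print(c,"wall",y0,k.sum(),X[k].min().round(4),X[k].max().round(4),np.median(X[k]).round(4))
    for x0 in(.45,.5,.56):
        m=(abs(X-x0)<.02)&(Z>.072)&(Z<.09)
        for a,b in((-.46,-.38),(-.29,-.2)):
            k=m&(Y>a)&(Y<b); print(c,"side",x0,k.sum(),np.median(Y[k]).round(4))
    m=(Z>.088)&(Z<.104)&(abs(Y)<.12)&(X>.45)&(X<.6); q=P[m]
    k=np.polyfit(q[:,1],q[:,0],1); print("bar fit yaw",np.degrees(-np.arctan(k[0])),"x at y=-.016",np.polyval(k,-.016),q[:,1].min(),q[:,1].max(),np.median(q[:,0]))
    g=im.astype(int); k=(g.sum(2)<75)&(abs(Z-.003)<.012)&(abs(Y)<.2)&(X>.35)&(X<.7)
    k=cv2.morphologyEx(k.astype(np.uint8),cv2.MORPH_OPEN,np.ones((2,2)))>0
    mm=P[k][:,:2].astype(np.float32); print("mat",k.sum(),cv2.minAreaRect(mm))
E
```

```text
top 0.007 846 [[0.41999998688697815, -0.39899998903274536], [0.5799999833106995, -0.4000000059604645], [0.5799999833106995, -0.2800000011920929], [0.42100000381469727, -0.2800000011920929]]
top 0.036 57 [[0.44699999690055847, -0.3409999907016754], [0.5009999871253967, -0.37400001287460327], [0.5040000081062317, -0.36899998784065247], [0.44999998807907104, -0.33500000834465027]]
top wall -0.4 32 0.3932 0.3988 0.3962
top wall -0.4 43 0.5825 0.6133 0.6079
top wall -0.334 28 0.3885 0.3943 0.3915
top wall -0.334 28 0.6033 0.6087 0.6059
top wall -0.27 29 0.3863 0.3914 0.389
top wall -0.27 28 0.6002 0.6063 0.603
top side 0.45 38 -0.4269
top side 0.45 34 -0.2428
top side 0.5 42 -0.4238
top side 0.5 30 -0.239
top side 0.56 38 -0.4206
top side 0.56 32 -0.2353
bar fit yaw 1.1215654995833515 x at y=-.016 0.5244880797814955 -0.08511226365329849 0.05458242734054475 0.5246359678453794
mat 0 ((0.0, 0.0), (0.0, 0.0), 0.0)
scene 0.007 227 [[0.41499999165534973, -0.2809999883174896], [0.41999998688697815, -0.39899998903274536], [0.550000011920929, -0.39399999380111694], [0.5450000166893005, -0.2759999930858612]]
scene 0.036 73 [[0.4519999921321869, -0.3449999988079071], [0.5059999823570251, -0.3790000081062317], [0.5120000243186951, -0.3700000047683716], [0.4580000042915344, -0.335999995470047]]
scene wall -0.4 37 0.3956 0.4064 0.4008
scene wall -0.4 52 0.5944 0.6201 0.6155
scene wall -0.334 38 0.3932 0.4024 0.3975
scene wall -0.334 39 0.6086 0.617 0.6134
scene wall -0.27 35 0.3885 0.4009 0.3937
scene wall -0.27 52 0.6024 0.6121 0.6084
scene side 0.45 25 -0.429
scene side 0.45 19 -0.2444
scene side 0.5 28 -0.4258
scene side 0.5 24 -0.2411
scene side 0.56 31 -0.423
scene side 0.56 24 -0.238
bar fit yaw 1.4575384625631909 x at y=-.016 0.5316390431872507 -0.08586738819727951 0.0524522889020255 0.5324355364162888
mat 0 ((0.0, 0.0), (0.0, 0.0), 0.0)
```

```bash
cat >> h.py <<'E'
def shift(x,y,z,yaw):
    o=r.get_obs(); p=o["eef_pos"]; a=o["orientation"]
    from scipy.spatial.transform import Rotation as R
    M=R.from_euler("xyz",a,degrees=True).as_matrix()
    s=M.T@(np.array([x,y,z])-p); t=-(((yaw-a[2]+180)%360)-180)
    print("t",round(o["t"],2),"pos",p.round(4),"rpy",a.round(2),"F",o["contact_force"].round(1),"w",round(o["gripper_width"],4))
    print("shift",s.round(4),"turn",round(np.radians(t),4),"norm",np.linalg.norm(s).round(3))
E
python3 -c "
from h import *
shift(.528,-.0155,.2,1.3)"
```

```text
t 0.6 pos [ 0.2708 -0.6183  0.2227] rpy [-90.    -0.   -66.35] F [-0.5 -0.  -0.9] w 0.0877
shift [-0.449   0.0227  0.4774] turn -1.1807 norm 0.656
```

>>> {"name": "drive_tool", "arguments": {"rows": [{"tx":-0.449,"ty":0.023,"tz":0.477,"turn":-1.181,"hand":0.087},{"tx":-0.449,"ty":0.023,"tz":0.477,"turn":-1.181,"hand":0.087},{"tx":-0.449,"ty":0.023,"tz":0.477,"turn":-1.181,"hand":0.087},{"tx":-0.449,"ty":0.023,"tz":0.477,"turn":-1.181,"hand":0.087},{"tx":-0.449,"ty":0.023,"tz":0.477,"turn":-1.181,"hand":0.087},{"tx":-0.449,"ty":0.023,"tz":0.477,"turn":-1.181,"hand":0.087},{"tx":-0.449,"ty":0.023,"tz":0.477,"turn":-1.181,"hand":0.087},{"tx":-0.449,"ty":0.023,"tz":0.477,"turn":-1.181,"hand":0.087},{"tx":-0.449,"ty":0.023,"tz":0.477,"turn":-1.181,"hand":0.087},{"tx":-0.449,"ty":0.023,"tz":0.477,"turn":-1.181,"hand":0.087},{"tx":-0.449,"ty":0.023,"tz":0.477,"turn":-1.181,"hand":0.087},{"tx":-0.449,"ty":0.023,"tz":0.477,"turn":-1.181,"hand":0.087}]}}

```text
t: 1.8
eef_pos: [0.5065, -0.065, 0.202]
orientation: [-90.0, -0.1, 1.3]
contact_force: [1.0, -0.8, 0.1]
gripper_width: 0.0869
```

```bash
python3 -c "
from h import *
shift(.528,-.0155,.14,1.3)"
```

```text
t 1.8 pos [ 0.5065 -0.065   0.202 ] rpy [-9.003e+01 -5.000e-02  1.290e+00] F [ 1.  -0.8  0.1] w 0.0869
shift [0.0226 0.062  0.049 ] turn -0.0002 norm 0.082
```

>>> {"name": "drive_tool", "arguments": {"rows": [{"tx":0.0226,"ty":0.04,"tz":0.049,"hand":0.087},{"tx":0.0226,"ty":0.06,"tz":0.049,"hand":0.087},{"tx":0.0226,"ty":0.06,"tz":0.049,"hand":0.087},{"tx":0.0226,"ty":0.08,"tz":0.049,"hand":0.087},{"tx":0.0226,"ty":0.1,"tz":0.049,"hand":0.087},{"tx":0.0226,"ty":0.12,"tz":0.049,"hand":0.087},{"tx":0.0226,"ty":0.136,"tz":0.049,"hand":0.087},{"tx":0.0226,"ty":0.136,"tz":0.049,"hand":0.087}]}}

```text
invalid input at $.rows[0]: expected keys hand, tx, ty, tz, turn
```

```bash
python3 -c "
from h import *
im,d=snap('scene'); cv2.imwrite('pics/s1.png',cv2.resize(im[130:260,250:450],None,fx=4,fy=4)[...,::-1])
shift(.528,-.0155,.066,1.3)"
```

```text
t 1.85 pos [ 0.5095 -0.0552  0.2024] rpy [-89.72  -0.24   1.89] F [2.9 6.2 1.5] w 0.087
shift [0.0192 0.1367 0.0384] turn 0.0102 norm 0.143
```

View pics/s1.png

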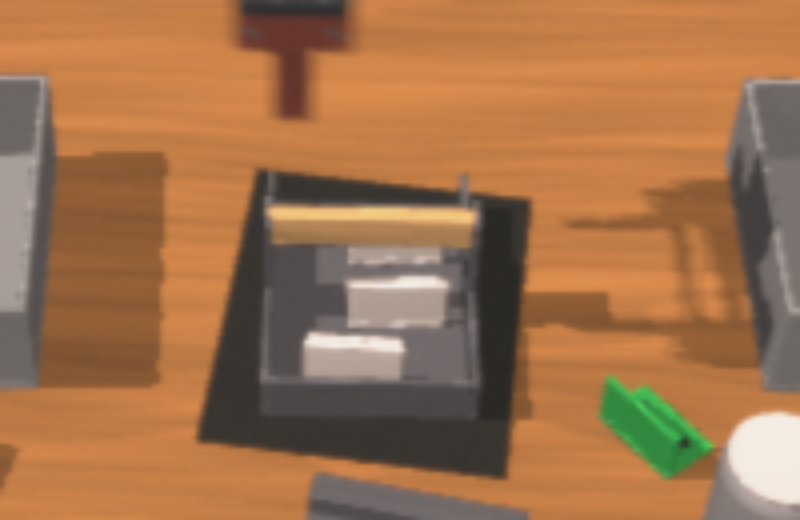

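>>> {"name": "drive_tool", "arguments": {"rows": [{"tx":0.019,"ty":0.05,"tz":0.038,"hand":0.087,"turn":0},{"tx":0.019,"ty":0.07,"tz":0.038,"hand":0.087,"turn":0},{"tx":0.019,"ty":0.07,"tz":0.038,"hand":0.087,"turn":0},{"tx":0.019,"ty":0.07,"tz":0.038,"hand":0.087,"turn":0},{"tx":0.019,"ty":0.07,"tz":0.038,"hand":0.087,"turn":0}]}}

```text
t: 2.35
eef_pos: [0.5248, -0.0296, 0.1332]
orientation: [-90.0, -0.1, 1.2]
contact_force: [-0.4, -0.3, 1.0]
gripper_width: 0.0874
```

```bash
python3 -c "
from h import *
im,d=snap('scene'); cv2.imwrite('pics/s2.png',cv2.resize(im[130:260,250:450],None,fx=4,fy=4)[...,::-1])
shift(.528,-.0155,.066,1.3)"
```

```text
t 2.4 pos [ 0.5249 -0.0296  0.1333] rpy [-90.05  -0.15   1.2 ] F [ 0.4 -0.1  0.6] w 0.0871
shift [0.0032 0.0673 0.0141] turn -0.0017 norm 0.069
```

View pics/s2.png

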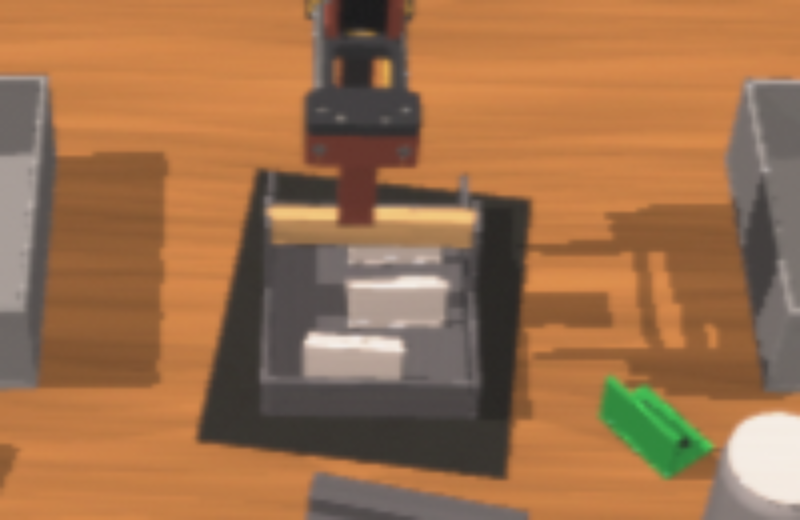

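The finger (358,210 in the crop) is above the bar and 14 mm off centre in y. I'll correct that, descend and grip.

>>> {"name": "drive_tool", "arguments": {"rows": [{"tx":0.003,"ty":0.0,"tz":0.014,"hand":0.087,"turn":-0.002},{"tx":0.003,"ty":0.02,"tz":0.014,"hand":0.087,"turn":-0.002},{"tx":0.003,"ty":0.045,"tz":0.014,"hand":0.087,"turn":-0.002},{"tx":0.003,"ty":0.067,"tz":0.014,"hand":0.06,"turn":-0.002},{"tx":0.003,"ty":0.067,"tz":0.014,"hand":0.03,"turn":-0.002},{"tx":0.003,"ty":0.067,"tz":0.014,"hand":0.0,"turn":-0.002},{"tx":0.003,"ty":0.067,"tz":0.014,"hand":0.0,"turn":-0.002},{"tx":0.003,"ty":0.067,"tz":0.014,"hand":0.0,"turn":-0.002},{"tx":0.003,"ty":0.067,"tz":0.014,"hand":0.0,"turn":-0.002},{"tx":0.003,"ty":0.067,"tz":0.014,"hand":0.0,"turn":-0.002}], "squeeze": 50}}

```text
t: 3.4
eef_pos: [0.527, -0.0143, 0.0651]
orientation: [-90.0, -0.1, 1.4]
contact_force: [0.9, -0.0, -0.3]
gripper_width: 0.0349
```

```bash
python3 -c "
from h import *
shift(.528,-.0155,.2,1.3)"
```

```text
t 3.4 pos [ 0.527  -0.0143  0.0651] rpy [-9.001e+01 -5.000e-02  1.420e+00] F [ 0.9 -0.  -0.3] w 0.0349
shift [ 0.0011 -0.1349 -0.0013] turn 0.0021 norm 0.135
```

Fingers still closing.

>>> {"name": "drive_tool", "arguments": {"rows": [{"tx":0,"ty":0,"tz":0,"hand":0.0,"turn":0},{"tx":0,"ty":0,"tz":0,"hand":0.0,"turn":0},{"tx":0,"ty":0,"tz":0,"hand":0.0,"turn":0},{"tx":0,"ty":0,"tz":0,"hand":0.0,"turn":0},{"tx":0,"ty":0,"tz":0,"hand":0.0,"turn":0},{"tx":0,"ty":0,"tz":0,"hand":0.0,"turn":0}]}}

```text
t: 4.0
eef_pos: [0.5271, -0.0141, 0.0647]
orientation: [-90.0, -0.0, 1.4]
contact_force: [1.7, 0.3, -1.5]
gripper_width: 0.0116
```

>>> {"name": "drive_tool", "arguments": {"rows": [{"tx":0,"ty":-0.006,"tz":0,"hand":0.0,"turn":0},{"tx":0,"ty":-0.016,"tz":0,"hand":0.0,"turn":0},{"tx":0,"ty":-0.03,"tz":0,"hand":0.0,"turn":0},{"tx":0,"ty":-0.045,"tz":0,"hand":0.0,"turn":0},{"tx":0,"ty":-0.06,"tz":0,"hand":0.0,"turn":0},{"tx":0,"ty":-0.075,"tz":0,"hand":0.0,"turn":0},{"tx":0,"ty":-0.09,"tz":0,"hand":0.0,"turn":0},{"tx":0,"ty":-0.105,"tz":0,"hand":0.0,"turn":0},{"tx":0,"ty":-0.118,"tz":0,"hand":0.0,"turn":0},{"tx":0,"ty":-0.127,"tz":0,"hand":0.0,"turn":0},{"tx":0,"ty":-0.13,"tz":0,"hand":0.0,"turn":0},{"tx":0,"ty":-0.13,"tz":0,"hand":0.0,"turn":0}]}}

```text
t: 5.2
eef_pos: [0.5267, -0.0142, 0.1949]
orientation: [-90.0, -0.0, 1.4]
contact_force: [0.3, 0.3, -8.2]
gripper_width: 0.0115
```

```bash
python3 -c "
from h import *
im,d=snap('scene'); cv2.imwrite('pics/s3.png',cv2.resize(im[100:260,230:430],None,fx=3.7,fy=3.7)[...,::-1])
# inner far wall edge at (.607,-.333), bin yaw 3.6; tray origin 15mm lipward
a=np.radians(3.6); print(.607-.015*np.cos(a))
shift(.592,-.329,.195,3.6)"
```

```text
0.5920295990735759
t 5.25 pos [ 0.5264 -0.0143  0.1944] rpy [-9.001e+01  3.000e-02  1.430e+00] F [ 0.8 -0.1 -7.3] w 0.0117
shift [ 0.0577 -0.0006 -0.3163] turn -0.0378 norm 0.321
```

View pics/s3.png

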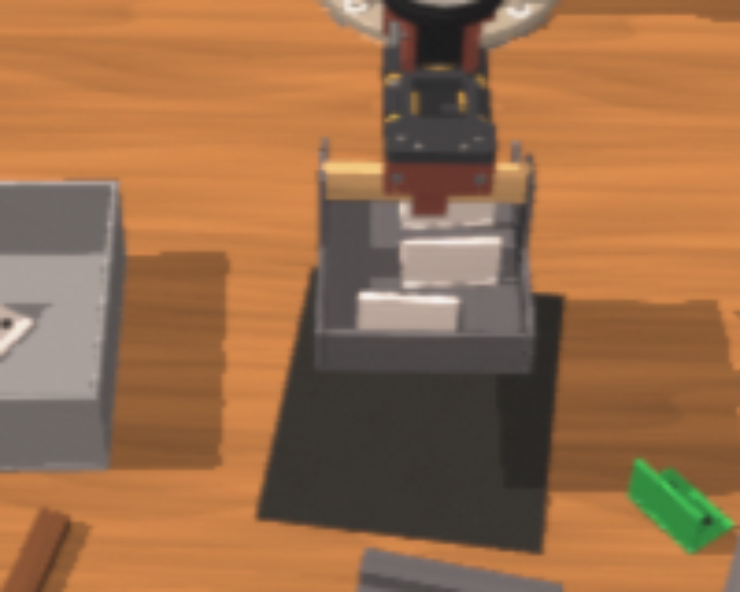

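The tray is lifted level with all three brackets in it (crop 450,212; 450,260; 405,312). Now I'll carry it to the right bin.

>>> {"name": "drive_tool", "arguments": {"rows": [{"tx":0.001,"ty":0,"tz":-0.005,"hand":0.0,"turn":0},{"tx":0.003,"ty":0,"tz":-0.016,"hand":0.0,"turn":-0.003},{"tx":0.006,"ty":0,"tz":-0.033,"hand":0.0,"turn":-0.006},{"tx":0.01,"ty":0,"tz":-0.055,"hand":0.0,"turn":-0.01},{"tx":0.015,"ty":0,"tz":-0.08,"hand":0.0,"turn":-0.014},{"tx":0.019,"ty":0,"tz":-0.106,"hand":0.0,"turn":-0.018},{"tx":0.024,"ty":0,"tz":-0.132,"hand":0.0,"turn":-0.022},{"tx":0.029,"ty":0,"tz":-0.158,"hand":0.0,"turn":-0.026},{"tx":0.034,"ty":0,"tz":-0.184,"hand":0.0,"turn":-0.03},{"tx":0.038,"ty":0,"tz":-0.207,"hand":0.0,"turn":-0.034},{"tx":0.042,"ty":0,"tz":-0.226,"hand":0.0,"turn":-0.037},{"tx":0.044,"ty":0,"tz":-0.24,"hand":0.0,"turn":-0.038}]}}

```text
t: 6.45
eef_pos: [0.5761, -0.2561, 0.1936]
orientation: [-90.0, 0.1, 3.5]
contact_force: [-0.9, -0.5, -7.7]
gripper_width: 0.0119
```

```bash
python3 -c "
from h import *
im,d=snap('scene')
shift(.592,-.329,.195,3.6)"
```

```text
t 6.5 pos [ 0.5761 -0.2586  0.1937] rpy [-9.012e+01  6.000e-02  3.350e+00] F [ 0.4 -2.4 -7.8] w 0.012
shift [ 0.0118 -0.0011 -0.0712] turn -0.0044 norm 0.072
```

>>> {"name": "drive_tool", "arguments": {"rows": [{"tx":0.003,"ty":0,"tz":-0.008,"hand":0.0,"turn":-0.002},{"tx":0.006,"ty":0,"tz":-0.022,"hand":0.0,"turn":-0.004},{"tx":0.009,"ty":0,"tz":-0.04,"hand":0.0,"turn":-0.004},{"tx":0.011,"ty":0,"tz":-0.056,"hand":0.0,"turn":-0.004},{"tx":0.012,"ty":0,"tz":-0.066,"hand":0.0,"turn":-0.004},{"tx":0.012,"ty":0,"tz":-0.069,"hand":0.0,"turn":-0.004},{"tx":0.012,"ty":0,"tz":-0.069,"hand":0.0,"turn":-0.004},{"tx":0.012,"ty":0,"tz":-0.069,"hand":0.0,"turn":-0.004}]}}

```text
t: 7.3
eef_pos: [0.5931, -0.3201, 0.1945]
orientation: [-89.9, 0.0, 3.9]
contact_force: [-0.4, 0.3, -7.9]
gripper_width: 0.0115
```

```bash
python3 -c "
from h import *
for c in ('scene','top'):
    im,d=snap(c); 
    im=im[90:260,150:350] if c=='scene' else im[170:290,350:500]
    cv2.imwrite('pics/%s4.png'%c,cv2.resize(im,None,fx=3.5,fy=3.5)[...,::-1])
shift(.592,-.3275,.155,3.6)"
```

```text
t 7.4 pos [ 0.5931 -0.32    0.1947] rpy [-8.997e+01 -1.000e-02  3.920e+00] F [ 0.4  0.9 -7.5] w 0.0116
shift [-0.0017  0.0397 -0.0075] turn 0.0055 norm 0.04
```

View pics/scene4.png

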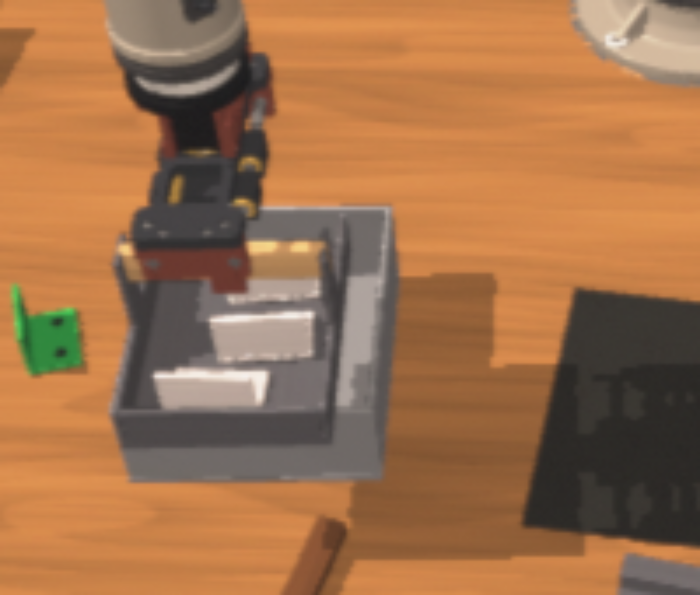

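View pics/top4.png

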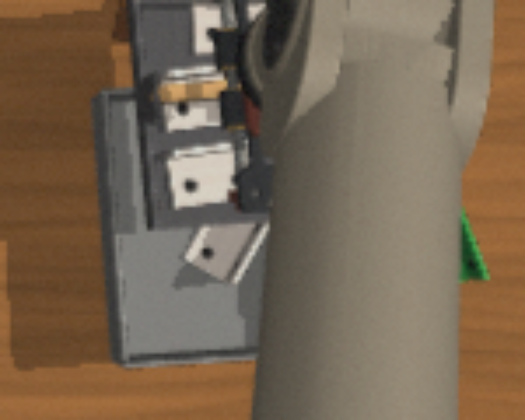

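>>> {"name": "drive_tool", "arguments": {"rows": [{"tx":-0.001,"ty":0.006,"tz":-0.003,"hand":0.0,"turn":0.005},{"tx":-0.001,"ty":0.014,"tz":-0.007,"hand":0.0,"turn":0.005},{"tx":-0.001,"ty":0.024,"tz":-0.008,"hand":0.0,"turn":0.005},{"tx":-0.001,"ty":0.034,"tz":-0.008,"hand":0.0,"turn":0.005},{"tx":-0.001,"ty":0.042,"tz":-0.008,"hand":0.0,"turn":0.005},{"tx":-0.001,"ty":0.046,"tz":-0.008,"hand":0.0,"turn":0.005},{"tx":-0.001,"ty":0.047,"tz":-0.008,"hand":0.0,"turn":0.005},{"tx":-0.001,"ty":0.048,"tz":-0.008,"hand":0.0,"turn":0.005},{"tx":-0.001,"ty":0.048,"tz":-0.008,"hand":0.0,"turn":0.005}]}}

```text
t: 8.3
eef_pos: [0.5928, -0.3292, 0.147]
orientation: [-90.0, -0.0, 3.6]
contact_force: [0.4, -0.1, -7.4]
gripper_width: 0.0117
```

```bash
python3 -c "
from h import *
shift(.592,-.3275,.142,3.6)"
```

```text
t 8.3 pos [ 0.5928 -0.3292  0.147 ] rpy [-9.002e+01 -4.000e-02  3.560e+00] F [ 0.4 -0.1 -7.4] w 0.0117
shift [-0.0007  0.005   0.0018] turn -0.0007 norm 0.005
```

>>> {"name": "drive_tool", "arguments": {"rows": [{"tx":0,"ty":0.002,"tz":0,"hand":0.0,"turn":0},{"tx":0,"ty":0.004,"tz":0,"hand":0.0,"turn":0},{"tx":0,"ty":0.005,"tz":0,"hand":0.0,"turn":0},{"tx":0,"ty":0.005,"tz":0,"hand":0.0,"turn":0}]}}

```text
t: 8.7
eef_pos: [0.5926, -0.3292, 0.1418]
orientation: [-90.0, -0.0, 3.6]
contact_force: [-0.4, -0.7, -5.6]
gripper_width: 0.0117
```

>>> {"name": "drive_tool", "arguments": {"rows": [{"tx":0,"ty":0.001,"tz":0,"hand":0.0,"turn":0},{"tx":0,"ty":0.0015,"tz":0,"hand":0.0,"turn":0},{"tx":0,"ty":0.0015,"tz":0,"hand":0.0,"turn":0}]}}

```text
t: 9.0
eef_pos: [0.5926, -0.3292, 0.1418]
orientation: [-90.0, -0.0, 3.5]
contact_force: [-5.0, 2.2, 5.1]
gripper_width: 0.0119
```

>>> {"name": "drive_tool", "arguments": {"rows": [{"tx":0,"ty":-0.001,"tz":0,"hand":0.015,"turn":0},{"tx":-0.002,"ty":-0.001,"tz":0,"hand":0.016,"turn":0},{"tx":-0.004,"ty":-0.001,"tz":0,"hand":0.017,"turn":0},{"tx":-0.007,"ty":0,"tz":0,"hand":0.018,"turn":0},{"tx":-0.01,"ty":0.001,"tz":0,"hand":0.018,"turn":0},{"tx":-0.01,"ty":0.001,"tz":0,"hand":0.018,"turn":0}]}}

```text
t: 9.6
eef_pos: [0.5817, -0.3301, 0.1389]
orientation: [-90.0, 0.1, 3.5]
contact_force: [-1.4, 0.2, 0.4]
gripper_width: 0.0179
```

```bash
python3 -c "
from h import *
im,d=snap('scene'); cv2.imwrite('pics/s5.png',cv2.resize(im[90:260,150:350],None,fx=3.5,fy=3.5)[...,::-1])
P=cloud('scene',d);np.save('P5.npy',P)
print(r.get_obs()['contact_force'])"
```

```text
[-1.14934784 -0.82522966  0.49227783]
```

View pics/s5.png

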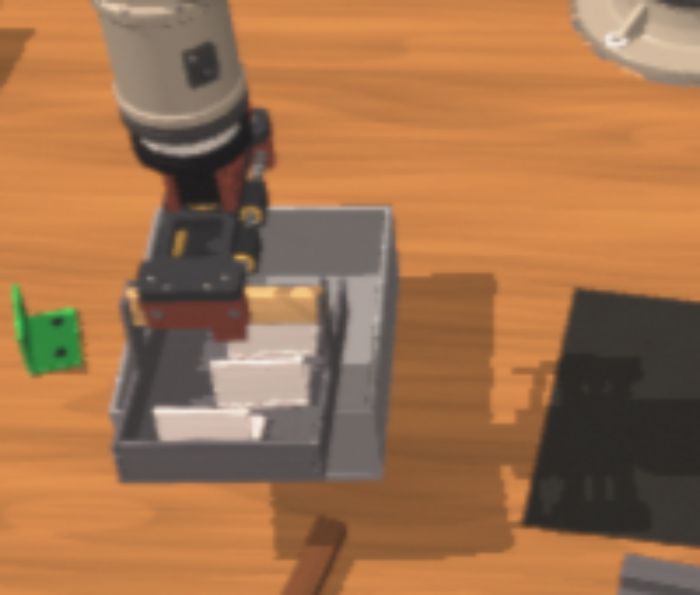

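```bash
cat >> h.py <<'E'
def tilt(P):
    # side wall (+y) outer face/top and back wall outer: fit line of the +y side wall's top edge; report z,x extremes
    X,Y,Z=P[...,0],P[...,1],P[...,2]
    m=(Y>-.42)&(Y<-.25)&(X>.5)&(X<.75)&(Z>.085)&(Z<.25)
    for x0 in np.arange(.5,.74,.015):
        k=m&(abs(X-x0)<.0075); kk=k&(Y>-.275)&(Y<-.25)
        if k.sum()>3: print(round(x0,3),"all zmax",Z[k].max().round(3),"| +y side n",kk.sum(), Z[kk].max().round(3) if kk.any() else None)
E
python3 -c "
from h import *
tilt(np.load('P5.npy'))"
```

```text
0.5 all zmax 0.24 | +y side n 4 0.098
0.515 all zmax 0.25 | +y side n 10 0.101
0.53 all zmax 0.239 | +y side n 12 0.103
0.545 all zmax 0.245 | +y side n 10 0.105
0.56 all zmax 0.243 | +y side n 19 0.167
0.575 all zmax 0.245 | +y side n 45 0.171
0.59 all zmax 0.243 | +y side n 80 0.171
0.605 all zmax 0.249 | +y side n 22 0.145
0.62 all zmax 0.25 | +y side n 20 0.118
0.635 all zmax 0.25 | +y side n 28 0.122
0.65 all zmax 0.249 | +y side n 21 0.122
0.665 all zmax 0.25 | +y side n 20 0.125
0.68 all zmax 0.246 | +y side n 111 0.128
0.695 all zmax 0.128 | +y side n 0 None
```

It's tilting as planned (about 9° from the side-wall slope, pivoting on the rim). Continuing.

>>> {"name": "drive_tool", "arguments": {"rows": [{"tx":-0.003,"ty":0.001,"tz":0,"hand":0.02,"turn":0},{"tx":-0.007,"ty":0.003,"tz":0,"hand":0.022,"turn":0},{"tx":-0.012,"ty":0.005,"tz":0,"hand":0.024,"turn":0},{"tx":-0.017,"ty":0.008,"tz":0,"hand":0.026,"turn":0},{"tx":-0.022,"ty":0.011,"tz":0,"hand":0.027,"turn":0},{"tx":-0.022,"ty":0.011,"tz":0,"hand":0.027,"turn":0}]}}

```text
t: 10.25
eef_pos: [0.5598, -0.3314, 0.1278]
orientation: [-90.0, 0.0, 3.5]
contact_force: [0.1, -0.2, 0.5]
gripper_width: 0.0273
```

```bash
python3 -c "
from h import *
im,d=snap('scene'); cv2.imwrite('pics/s6.png',cv2.resize(im[90:260,150:350],None,fx=3.5,fy=3.5)[...,::-1])
tilt(cloud('scene',d))"
```

```text
0.5 all zmax 0.246 | +y side n 1 0.086
0.515 all zmax 0.249 | +y side n 4 0.088
0.53 all zmax 0.248 | +y side n 4 0.093
0.545 all zmax 0.247 | +y side n 13 0.16
0.56 all zmax 0.249 | +y side n 48 0.166
0.575 all zmax 0.25 | +y side n 42 0.16
0.59 all zmax 0.25 | +y side n 14 0.117
0.605 all zmax 0.25 | +y side n 13 0.118
0.62 all zmax 0.25 | +y side n 16 0.121
0.635 all zmax 0.25 | +y side n 12 0.126
0.65 all zmax 0.25 | +y side n 22 0.132
0.665 all zmax 0.137 | +y side n 119 0.135
0.68 all zmax 0.136 | +y side n 5 0.111
```

View pics/s6.png

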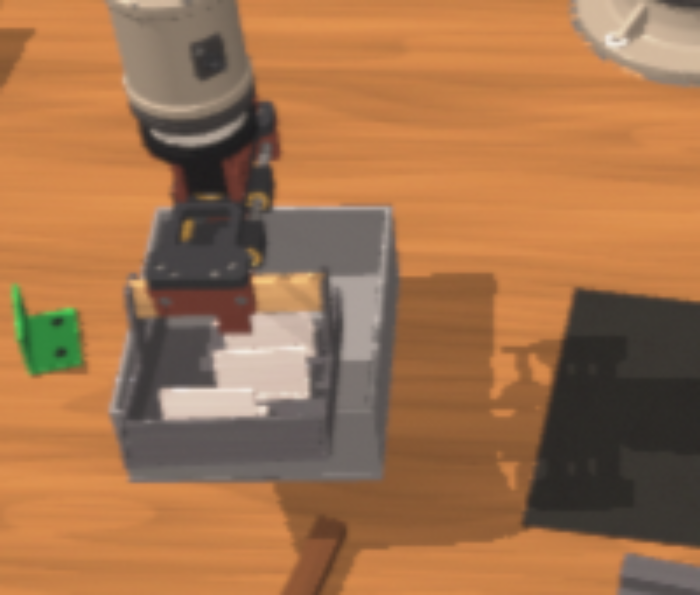

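>>> {"name": "drive_tool", "arguments": {"rows": [{"tx":-0.003,"ty":0.001,"tz":0,"hand":0.029,"turn":0},{"tx":-0.006,"ty":0.003,"tz":0,"hand":0.03,"turn":0},{"tx":-0.009,"ty":0.004,"tz":0,"hand":0.031,"turn":0},{"tx":-0.012,"ty":0.006,"tz":0,"hand":0.032,"turn":0},{"tx":-0.014,"ty":0.007,"tz":0,"hand":0.033,"turn":0},{"tx":-0.014,"ty":0.007,"tz":0,"hand":0.033,"turn":0}]}}

```text
t: 10.9
eef_pos: [0.5457, -0.332, 0.1206]
orientation: [-90.0, 0.1, 3.5]
contact_force: [-0.1, -0.6, 0.2]
gripper_width: 0.0333
```

```bash
python3 -c "
from h import *
im,d=snap('scene'); cv2.imwrite('pics/s7.png',cv2.resize(im[90:260,150:350],None,fx=3.5,fy=3.5)[...,::-1])
tilt(cloud('scene',d))"
```

```text
0.5 all zmax 0.243 | +y side n 0 None
0.515 all zmax 0.242 | +y side n 0 None
0.53 all zmax 0.249 | +y side n 7 0.153
0.545 all zmax 0.247 | +y side n 24 0.157
0.56 all zmax 0.25 | +y side n 28 0.145
0.575 all zmax 0.25 | +y side n 9 0.11
0.59 all zmax 0.244 | +y side n 6 0.112
0.605 all zmax 0.245 | +y side n 7 0.118
0.62 all zmax 0.245 | +y side n 9 0.124
0.635 all zmax 0.245 | +y side n 16 0.129
0.65 all zmax 0.132 | +y side n 130 0.13
0.665 all zmax 0.137 | +y side n 1 0.105
0.68 all zmax 0.128 | +y side n 0 None
```

View pics/s7.png

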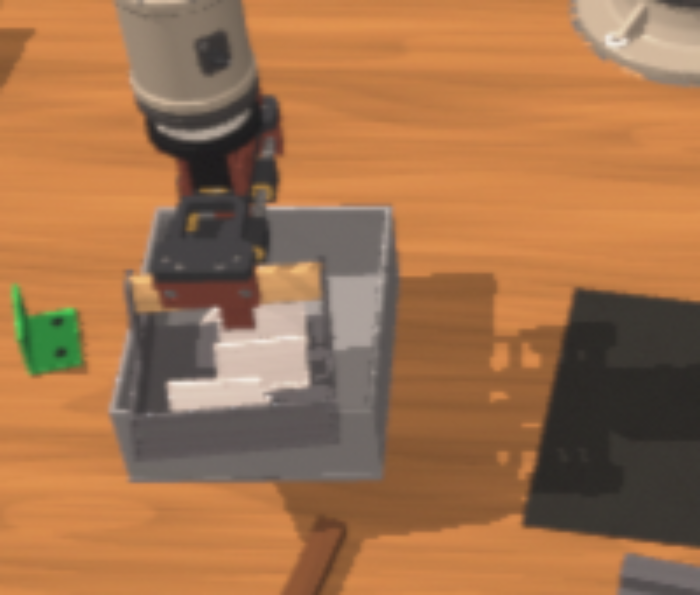

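The tilt has stalled at about 17.5°. From the back-wall edge I get the lip at x≈0.486, z≈0.04, so it is resting on the sample's upright. I'll re-grip to level the tray, shift it about 20 mm tailward and tip again.

>>> {"name": "drive_tool", "arguments": {"rows": [{"tx":0,"ty":0,"tz":0,"hand":0.02,"turn":0},{"tx":0.002,"ty":-0.002,"tz":0,"hand":0.01,"turn":0},{"tx":0.004,"ty":-0.005,"tz":0,"hand":0.0,"turn":0},{"tx":0.006,"ty":-0.009,"tz":0,"hand":0.0,"turn":0},{"tx":0.008,"ty":-0.014,"tz":0,"hand":0.0,"turn":0},{"tx":0.01,"ty":-0.02,"tz":0,"hand":0.0,"turn":0},{"tx":0.012,"ty":-0.026,"tz":0,"hand":0.0,"turn":0},{"tx":0.014,"ty":-0.032,"tz":0,"hand":0.0,"turn":0},{"tx":0.016,"ty":-0.036,"tz":0,"hand":0.0,"turn":0},{"tx":0.016,"ty":-0.036,"tz":0,"hand":0.0,"turn":0}], "squeeze": 55}}

```text
t: 11.95
eef_pos: [0.5628, -0.3311, 0.1573]
orientation: [-90.0, -0.0, 3.5]
contact_force: [0.4, 0.2, -7.0]
gripper_width: 0.0117
```

```bash
python3 -c "
from h import *
im,d=snap('scene'); cv2.imwrite('pics/s8.png',cv2.resize(im[90:260,150:350],None,fx=3.5,fy=3.5)[...,::-1])
tilt(cloud('scene',d))
shift(.602,-.3275,.16,3.6)"
```

```text
0.5 all zmax 0.132 | +y side n 8 0.132
0.515 all zmax 0.135 | +y side n 20 0.135
0.53 all zmax 0.133 | +y side n 15 0.133
0.545 all zmax 0.249 | +y side n 23 0.19
0.56 all zmax 0.25 | +y side n 55 0.191
0.575 all zmax 0.249 | +y side n 60 0.191
0.59 all zmax 0.25 | +y side n 16 0.132
0.605 all zmax 0.25 | +y side n 24 0.135
0.62 all zmax 0.134 | +y side n 21 0.134
0.635 all zmax 0.25 | +y side n 24 0.133
0.65 all zmax 0.25 | +y side n 80 0.137
0.665 all zmax 0.134 | +y side n 0 None
t 12.0 pos [ 0.5624 -0.3311  0.157 ] rpy [-8.999e+01  2.000e-02  3.550e+00] F [-0.   0.  -7.8] w 0.0117
shift [ 0.0397 -0.003   0.0011] turn -0.0009 norm 0.04
```

View pics/s8.png

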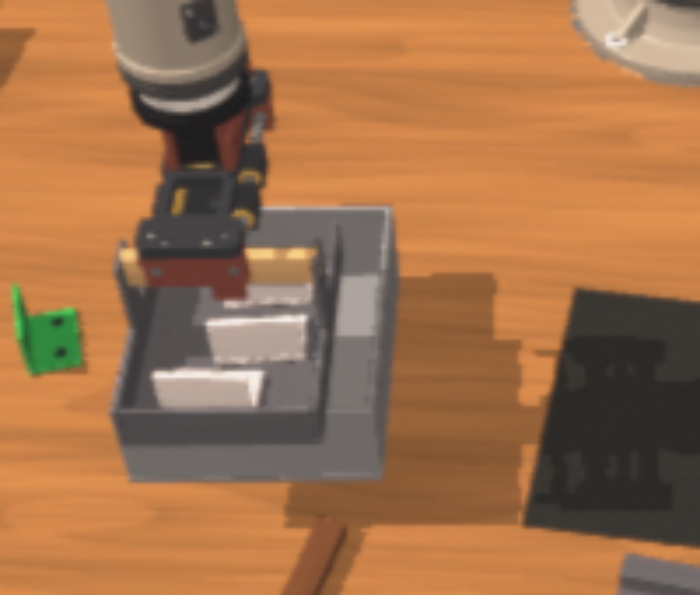

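>>> {"name": "drive_tool", "arguments": {"rows": [{"tx":0.004,"ty":-0.001,"tz":0,"hand":0,"turn":0},{"tx":0.012,"ty":-0.001,"tz":0.001,"hand":0,"turn":0},{"tx":0.023,"ty":-0.001,"tz":0.001,"hand":0,"turn":0},{"tx":0.033,"ty":0.001,"tz":0.001,"hand":0,"turn":0},{"tx":0.039,"ty":0.004,"tz":0.001,"hand":0,"turn":0},{"tx":0.04,"ty":0.008,"tz":0.001,"hand":0,"turn":0},{"tx":0.04,"ty":0.011,"tz":0.001,"hand":0,"turn":0},{"tx":0.04,"ty":0.013,"tz":0.001,"hand":0,"turn":0},{"tx":0.04,"ty":0.015,"tz":0.001,"hand":0,"turn":0},{"tx":0.04,"ty":0.016,"tz":0.001,"hand":0,"turn":0},{"tx":0.04,"ty":0.016,"tz":0.001,"hand":0,"turn":0}]}}

```text
t: 13.1
eef_pos: [0.6022, -0.3277, 0.1411]
orientation: [-90.0, 0.0, 3.5]
contact_force: [0.3, -0.4, -8.0]
gripper_width: 0.0118
```

>>> {"name": "drive_tool", "arguments": {"rows": [{"tx":0,"ty":0.001,"tz":0,"hand":0,"turn":0},{"tx":0,"ty":0.002,"tz":0,"hand":0,"turn":0},{"tx":0,"ty":0.002,"tz":0,"hand":0,"turn":0}]}}

```text
t: 13.4
eef_pos: [0.6026, -0.3278, 0.1397]
orientation: [-90.0, -0.0, 3.5]
contact_force: [-1.1, -0.9, -3.3]
gripper_width: 0.0119
```

>>> {"name": "drive_tool", "arguments": {"rows": [{"tx":0,"ty":0,"tz":0,"hand":0.015,"turn":0},{"tx":-0.003,"ty":0,"tz":0,"hand":0.016,"turn":0},{"tx":-0.006,"ty":0,"tz":0,"hand":0.017,"turn":0},{"tx":-0.01,"ty":0.001,"tz":0,"hand":0.018,"turn":0},{"tx":-0.014,"ty":0.002,"tz":0,"hand":0.019,"turn":0},{"tx":-0.018,"ty":0.003,"tz":0,"hand":0.02,"turn":0},{"tx":-0.022,"ty":0.004,"tz":0,"hand":0.021,"turn":0},{"tx":-0.026,"ty":0.005,"tz":0,"hand":0.022,"turn":0},{"tx":-0.026,"ty":0.005,"tz":0,"hand":0.022,"turn":0}]}}

```text
t: 14.3
eef_pos: [0.5755, -0.3293, 0.1338]
orientation: [-90.0, 0.1, 3.5]
contact_force: [-0.2, 0.3, 0.7]
gripper_width: 0.0218
```

```bash
python3 -c "
from h import *
im,d=snap('scene'); cv2.imwrite('pics/s9.png',cv2.resize(im[90:260,150:350],None,fx=3.5,fy=3.5)[...,::-1])
tilt(cloud('scene',d))"
```

```text
0.5 all zmax 0.249 | +y side n 0 None
0.515 all zmax 0.249 | +y side n 1 0.086
0.53 all zmax 0.244 | +y side n 4 0.09
0.545 all zmax 0.249 | +y side n 7 0.157
0.56 all zmax 0.249 | +y side n 17 0.163
0.575 all zmax 0.25 | +y side n 52 0.169
0.59 all zmax 0.25 | +y side n 54 0.171
0.605 all zmax 0.25 | +y side n 21 0.129
0.62 all zmax 0.246 | +y side n 17 0.123
0.635 all zmax 0.127 | +y side n 19 0.127
0.65 all zmax 0.249 | +y side n 21 0.136
0.665 all zmax 0.25 | +y side n 22 0.144
0.68 all zmax 0.147 | +y side n 103 0.145
0.695 all zmax 0.143 | +y side n 6 0.115
```

View pics/s9.png

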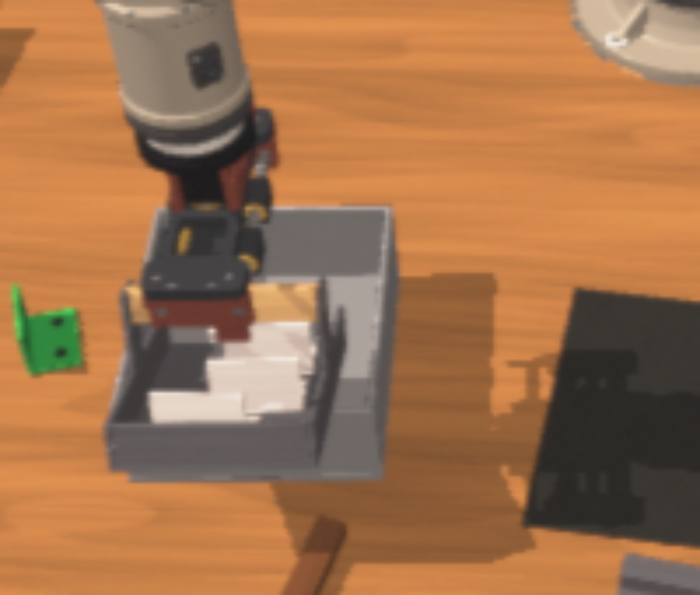

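>>> {"name": "drive_tool", "arguments": {"rows": [{"tx":-0.004,"ty":0.002,"tz":0,"hand":0.023,"turn":0},{"tx":-0.008,"ty":0.003,"tz":0,"hand":0.025,"turn":0},{"tx":-0.012,"ty":0.005,"tz":0,"hand":0.026,"turn":0},{"tx":-0.015,"ty":0.007,"tz":0,"hand":0.027,"turn":0},{"tx":-0.015,"ty":0.007,"tz":0,"hand":0.027,"turn":0}]}}

```text
t: 14.85
eef_pos: [0.5605, -0.3303, 0.1266]
orientation: [-90.0, 0.1, 3.5]
contact_force: [-1.1, 0.4, -0.2]
gripper_width: 0.0274
```

```bash
python3 -c "
from h import *
im,d=snap('scene'); cv2.imwrite('pics/s10.png',cv2.resize(im[90:260,150:350],None,fx=3.5,fy=3.5)[...,::-1])
tilt(cloud('scene',d))"
```

```text
0.5 all zmax 0.249 | +y side n 0 None
0.515 all zmax 0.247 | +y side n 0 None
0.53 all zmax 0.249 | +y side n 1 0.145
0.545 all zmax 0.247 | +y side n 10 0.153
0.56 all zmax 0.25 | +y side n 41 0.161
0.575 all zmax 0.25 | +y side n 43 0.152
0.59 all zmax 0.25 | +y side n 22 0.137
0.605 all zmax 0.25 | +y side n 17 0.125
0.62 all zmax 0.25 | +y side n 19 0.136
0.635 all zmax 0.25 | +y side n 18 0.146
0.65 all zmax 0.25 | +y side n 20 0.155
0.665 all zmax 0.16 | +y side n 73 0.16
0.68 all zmax 0.154 | +y side n 36 0.144
```

View pics/s10.png

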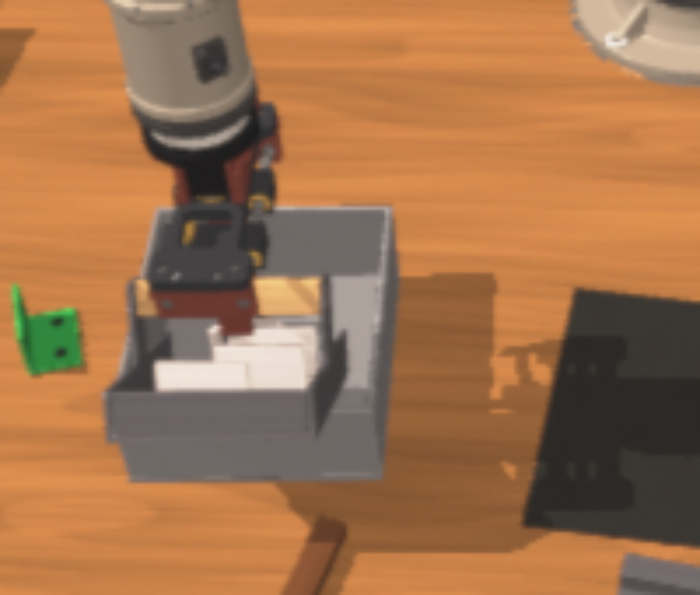

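>>> {"name": "drive_tool", "arguments": {"rows": [{"tx":-0.004,"ty":0.002,"tz":0,"hand":0.028,"turn":0},{"tx":-0.008,"ty":0.004,"tz":0,"hand":0.03,"turn":0},{"tx":-0.012,"ty":0.006,"tz":0,"hand":0.031,"turn":0},{"tx":-0.015,"ty":0.008,"tz":0,"hand":0.032,"turn":0},{"tx":-0.015,"ty":0.008,"tz":0,"hand":0.032,"turn":0}]}}

```text
t: 15.4
eef_pos: [0.5462, -0.3312, 0.119]
orientation: [-90.0, -0.0, 3.5]
contact_force: [0.3, -0.2, -0.5]
gripper_width: 0.0319
```

```bash
python3 -c "
from h import *
im,d=snap('scene'); cv2.imwrite('pics/s11.png',cv2.resize(im[90:260,150:350],None,fx=3.5,fy=3.5)[...,::-1])
tilt(cloud('scene',d))"
```

```text
0.5 all zmax 0.231 | +y side n 0 None
0.515 all zmax 0.24 | +y side n 2 0.122
0.53 all zmax 0.246 | +y side n 10 0.141
0.545 all zmax 0.249 | +y side n 29 0.145
0.56 all zmax 0.249 | +y side n 34 0.141
0.575 all zmax 0.243 | +y side n 29 0.124
0.59 all zmax 0.242 | +y side n 11 0.119
0.605 all zmax 0.244 | +y side n 14 0.13
0.62 all zmax 0.244 | +y side n 18 0.156
0.635 all zmax 0.244 | +y side n 38 0.17
0.65 all zmax 0.172 | +y side n 66 0.168
0.665 all zmax 0.162 | +y side n 23 0.155
```

View pics/s11.png

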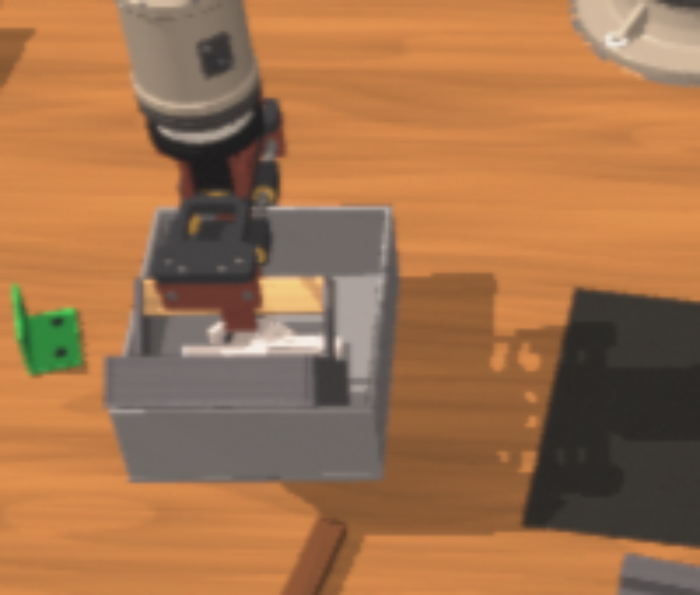

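```bash
python3 -c "
from h import *
im,d=snap('top'); cv2.imwrite('pics/t11.png',cv2.resize(im[170:290,350:500],None,fx=4,fy=4)[...,::-1])
im,d=snap('scene'); cv2.imwrite('pics/s12.png',cv2.resize(im[130:220,170:290],None,fx=6,fy=6)[...,::-1])
"
```

```text
(no output)
```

View pics/t11.png

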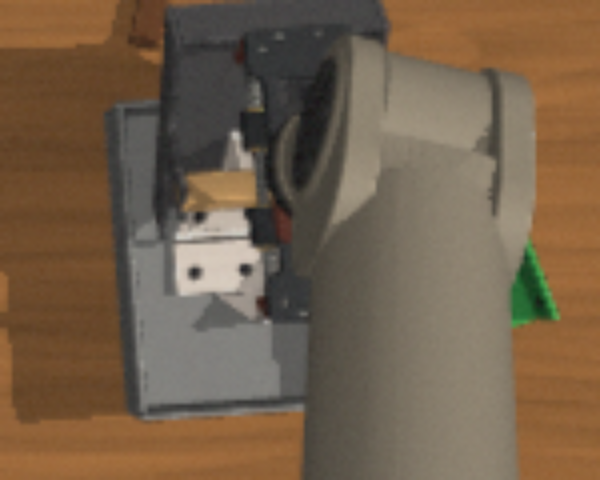

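View pics/s12.png

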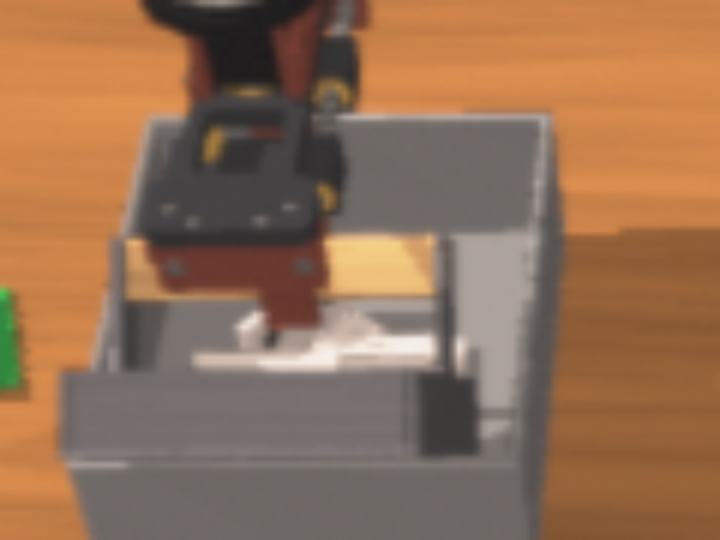

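```bash
python3 -c "
from h import *
im,d=snap('top');P=cloud('top',d)
for v in range(222,252,2):
    print(v,' '.join('%4d/%3d%s'%(1000*P[v,u,0],1000*P[v,u,2],'w' if im[v,u].min()>120 else ' ') for u in range(388,420,3)))
print('y',[int(1000*P[236,u,1]) for u in range(388,420,3)])
"
```

```text
222  531/  5   529/ 53   526/122   526/133   526/137   526/136   526/134w  530/ 25w  523/210   522/220   520/283 
224  525/  4   524/ 49   525/  6   524/ 23   524/ 18   524/ 21w  524/ 20w  524/ 20w  518/209   517/226   517/226 
226  519/  7   518/ 38   519/  5   519/ 17w  519/ 15w  518/ 21w  518/ 21w  518/ 15w  513/206   512/225   512/222 
228  513/  5w  513/ 37   512/ 45w  512/ 49w  512/ 47w  512/ 49w  512/ 54w  512/ 50w  512/ 45   507/227   507/223 
230  508/  5   507/  5   507/ 30   507/ 32   507/ 21   507/ 13w  507/  8w  507/ 10w  507/ 18w  503/222   503/221 
232  502/  5w  502/  9   501/ 12w  501/  7w  501/  9w  501/ 13w  501/ 12w  501/ 11w  501/ 14w  498/213   498/212 
234  496/  7w  496/  5   496/ 14w  496/ 12w  496/ 13w  495/ 15w  495/ 16w  495/ 17w  495/ 12w  495/ 15   493/220 
236  490/  4w  490/  6   490/ 12w  490/ 13w  490/ 10w  490/ 12w  490/ 17w  490/ 10w  489/ 18   489/ 19w  488/219 
238  484/  7w  484/  3   484/ 10w  484/ 11   484/ 15w  484/ 19w  484/  9w  484/ 18w  484/ 17   484/ 21w  483/215 
240  478/  4w  478/  5   478/ 13w  478/ 15w  478/  8w  478/ 15w  478/ 13w  478/ 19w  478/ 19w  478/ 15w  478/240 
242  473/  6w  473/  4   473/ 13w  473/ 18w  472/ 16w  472/ 15w  472/ 17w  472/ 17w  472/ 21w  472/ 17   474/240 
244  467/  2w  467/ 10w  467/  6w  467/  8w  467/  2w  466/  4   467/ 13w  466/ 11w  466/ 14w  469/216   469/242 
246  461/  9w  461/  6w  461/  7w  461/ -1w  461/  7w  461/  7   461/  7   461/ 13w  461/ 15w  464/219   464/242 
248  455/  7w  455/  8w  455/  3w  455/ 10w  455/  3   455/  7   455/  9   455/  4   455/ 11w  455/ 25   459/244 
250  450/  9w  449/  7w  450/ 11w  449/  6w  449/  7   449/  3   449/  9   449/  5   449/ 12   450/ 43   454/241 
y [-265, -274, -281, -290, -299, -307, -315, -325, -332, -341, -309]
```

Tilt is about 48°. Bracket 1 is on the bin floor at x≈0.47–0.51. Brackets 2 and 3 are jammed behind it, partly still on the tray. I'll level the tray, back it off along +x and tip again with the lip further from the pile.

>>> {"name": "drive_tool", "arguments": {"rows": [{"tx":0.006,"ty":-0.004,"tz":0,"hand":0.03,"turn":0},{"tx":0.014,"ty":-0.009,"tz":0,"hand":0.027,"turn":0},{"tx":0.022,"ty":-0.014,"tz":0,"hand":0.024,"turn":0},{"tx":0.03,"ty":-0.018,"tz":0,"hand":0.02,"turn":0},{"tx":0.038,"ty":-0.021,"tz":0,"hand":0.012,"turn":0},{"tx":0.044,"ty":-0.024,"tz":0,"hand":0,"turn":0},{"tx":0.05,"ty":-0.027,"tz":0,"hand":0,"turn":0},{"tx":0.052,"ty":-0.03,"tz":0,"hand":0,"turn":0},{"tx":0.054,"ty":-0.035,"tz":0,"hand":0,"turn":0},{"tx":0.056,"ty":-0.04,"tz":0,"hand":0,"turn":0},{"tx":0.056,"ty":-0.04,"tz":0,"hand":0,"turn":0}]}}

```text
t: 16.7
eef_pos: [0.603, -0.3277, 0.16]
orientation: [-90.0, -0.1, 3.6]
contact_force: [0.7, -0.1, -6.6]
gripper_width: 0.0116
```

```bash
python3 -c "
from h import *
im,d=snap('top'); cv2.imwrite('pics/t13.png',cv2.resize(im[170:290,350:500],None,fx=4,fy=4)[...,::-1])
im,d=snap('scene'); cv2.imwrite('pics/s13.png',cv2.resize(im[90:260,150:350],None,fx=3.5,fy=3.5)[...,::-1])
tilt(cloud('scene',d))
shift(.617,-.3265,.158,3.6)"
```

```text
0.5 all zmax 0.13 | +y side n 3 0.13
0.515 all zmax 0.248 | +y side n 15 0.131
0.53 all zmax 0.25 | +y side n 20 0.132
0.545 all zmax 0.131 | +y side n 16 0.131
0.56 all zmax 0.133 | +y side n 21 0.133
0.575 all zmax 0.248 | +y side n 14 0.132
0.59 all zmax 0.249 | +y side n 39 0.189
0.605 all zmax 0.191 | +y side n 80 0.19
0.62 all zmax 0.25 | +y side n 59 0.189
0.635 all zmax 0.25 | +y side n 29 0.133
0.65 all zmax 0.249 | +y side n 36 0.133
0.665 all zmax 0.133 | +y side n 22 0.132
0.68 all zmax 0.25 | +y side n 25 0.133
0.695 all zmax 0.248 | +y side n 94 0.134
0.71 all zmax 0.132 | +y side n 0 None
t 16.8 pos [ 0.6023 -0.3277  0.1593] rpy [-90.01  -0.     3.54] F [-0.1  0.3 -6. ] w 0.0118
shift [0.0147 0.0013 0.0002] turn -0.001 norm 0.015
```

View pics/s13.png

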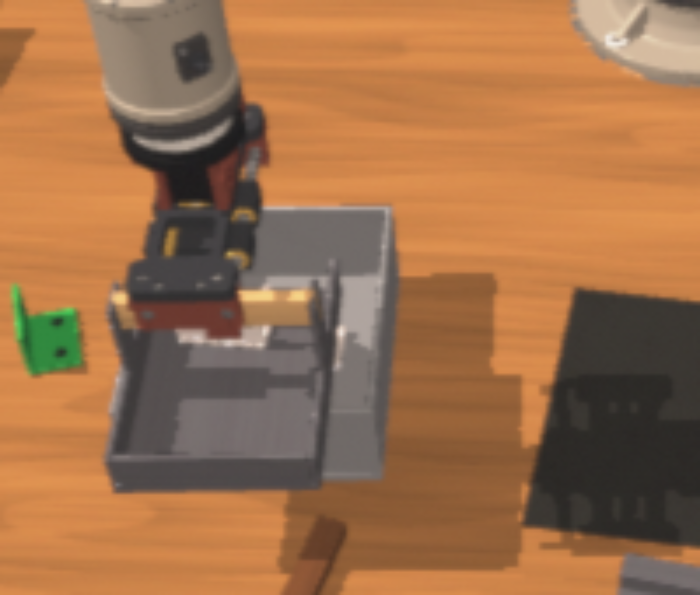

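View pics/t13.png

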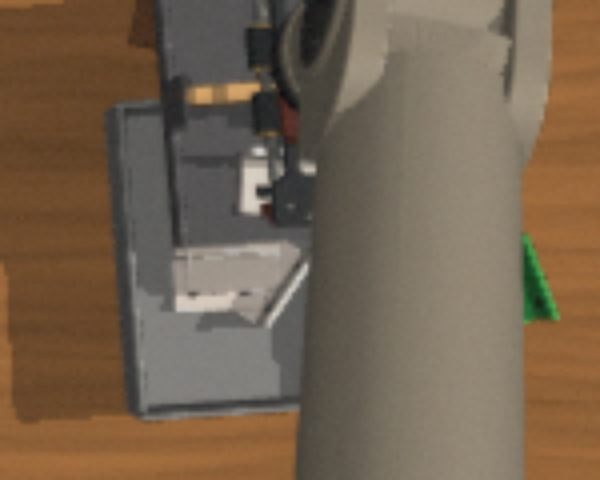

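One bracket is left in the tray (top crop 255,185) and two are in the bin. I'll back off 15 mm and tip again.

>>> {"name": "drive_tool", "arguments": {"rows": [{"tx":0.003,"ty":0,"tz":0,"hand":0,"turn":0},{"tx":0.008,"ty":0.003,"tz":0,"hand":0,"turn":0},{"tx":0.013,"ty":0.007,"tz":0,"hand":0,"turn":0},{"tx":0.015,"ty":0.011,"tz":0,"hand":0,"turn":0},{"tx":0.015,"ty":0.014,"tz":0,"hand":0,"turn":0},{"tx":0.015,"ty":0.016,"tz":0,"hand":0,"turn":0},{"tx":0.015,"ty":0.018,"tz":0,"hand":0,"turn":0},{"tx":0.015,"ty":0.019,"tz":0,"hand":0,"turn":0},{"tx":0.015,"ty":0.019,"tz":0,"hand":0,"turn":0}]}}

```text
t: 17.7
eef_pos: [0.6177, -0.3262, 0.143]
orientation: [-90.0, -0.0, 3.6]
contact_force: [-5.6, 4.1, 9.5]
gripper_width: 0.0117
```

>>> {"name": "drive_tool", "arguments": {"rows": [{"tx":0,"ty":-0.003,"tz":0,"hand":0.015,"turn":0},{"tx":-0.003,"ty":-0.003,"tz":0,"hand":0.016,"turn":0},{"tx":-0.007,"ty":-0.003,"tz":0,"hand":0.017,"turn":0},{"tx":-0.011,"ty":-0.003,"tz":0,"hand":0.018,"turn":0},{"tx":-0.016,"ty":-0.003,"tz":0,"hand":0.019,"turn":0},{"tx":-0.021,"ty":-0.002,"tz":0,"hand":0.021,"turn":0},{"tx":-0.027,"ty":-0.001,"tz":0,"hand":0.022,"turn":0},{"tx":-0.033,"ty":0.001,"tz":0,"hand":0.023,"turn":0},{"tx":-0.033,"ty":0.001,"tz":0,"hand":0.023,"turn":0}]}}

```text
t: 18.6
eef_pos: [0.5828, -0.3291, 0.1385]
orientation: [-90.0, 0.1, 3.5]
contact_force: [-0.1, 0.1, 0.2]
gripper_width: 0.0235
```

```bash
python3 -c "
from h import *
im,d=snap('scene'); cv2.imwrite('pics/s14.png',cv2.resize(im[90:260,150:350],None,fx=3.5,fy=3.5)[...,::-1])
tilt(cloud('scene',d))"
```

```text
0.5 all zmax 0.248 | +y side n 0 None
0.515 all zmax 0.249 | +y side n 0 None
0.53 all zmax 0.237 | +y side n 1 0.086
0.545 all zmax 0.242 | +y side n 5 0.092
0.56 all zmax 0.245 | +y side n 12 0.162
0.575 all zmax 0.243 | +y side n 38 0.17
0.59 all zmax 0.248 | +y side n 59 0.174
0.605 all zmax 0.25 | +y side n 42 0.151
0.62 all zmax 0.25 | +y side n 18 0.128
0.635 all zmax 0.233 | +y side n 20 0.132
0.65 all zmax 0.24 | +y side n 21 0.14
0.665 all zmax 0.25 | +y side n 21 0.148
0.68 all zmax 0.248 | +y side n 43 0.157
0.695 all zmax 0.158 | +y side n 90 0.155
0.71 all zmax 0.137 | +y side n 0 None
```

View pics/s14.png

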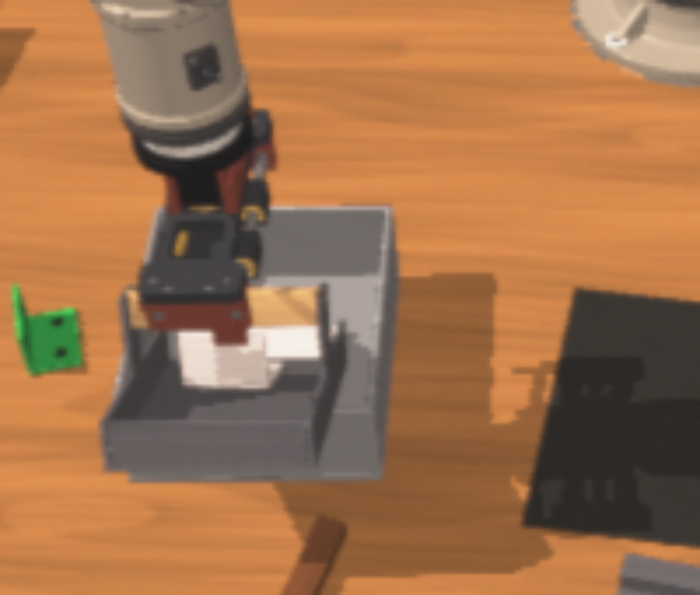

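>>> {"name": "drive_tool", "arguments": {"rows": [{"tx":-0.005,"ty":0.002,"tz":0,"hand":0.026,"turn":0},{"tx":-0.01,"ty":0.004,"tz":0,"hand":0.028,"turn":0},{"tx":-0.015,"ty":0.007,"tz":0,"hand":0.03,"turn":0},{"tx":-0.02,"ty":0.01,"tz":0,"hand":0.032,"turn":0},{"tx":-0.025,"ty":0.013,"tz":0,"hand":0.033,"turn":0},{"tx":-0.027,"ty":0.015,"tz":0,"hand":0.034,"turn":0},{"tx":-0.027,"ty":0.015,"tz":0,"hand":0.034,"turn":0}]}}

```text
t: 19.35
eef_pos: [0.5567, -0.3305, 0.1237]
orientation: [-90.0, 0.1, 3.5]
contact_force: [-2.0, 0.2, 1.0]
gripper_width: 0.0342
```

```bash
python3 -c "
from h import *
im,d=snap('top'); cv2.imwrite('pics/t15.png',cv2.resize(im[170:290,350:500],None,fx=4,fy=4)[...,::-1])
im,d=snap('scene'); cv2.imwrite('pics/s15.png',cv2.resize(im[90:260,150:350],None,fx=3.5,fy=3.5)[...,::-1])
tilt(cloud('scene',d))"
```

```text
0.5 all zmax 0.221 | +y side n 0 None
0.515 all zmax 0.245 | +y side n 0 None
0.53 all zmax 0.247 | +y side n 0 None
0.545 all zmax 0.249 | +y side n 22 0.155
0.56 all zmax 0.25 | +y side n 45 0.156
0.575 all zmax 0.25 | +y side n 34 0.142
0.59 all zmax 0.248 | +y side n 23 0.124
0.605 all zmax 0.247 | +y side n 14 0.126
0.62 all zmax 0.249 | +y side n 18 0.138
0.635 all zmax 0.249 | +y side n 22 0.155
0.65 all zmax 0.249 | +y side n 50 0.166
0.665 all zmax 0.168 | +y side n 69 0.16
0.68 all zmax 0.154 | +y side n 12 0.147
```

View pics/s15.png

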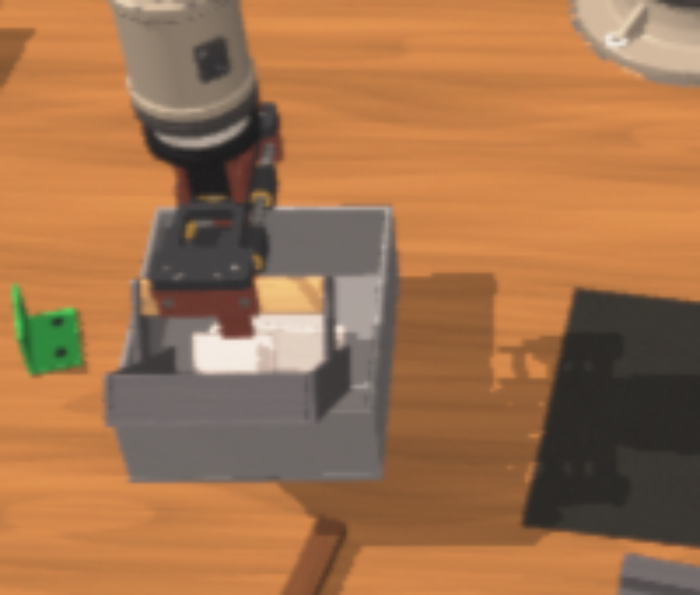

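View pics/t15.png

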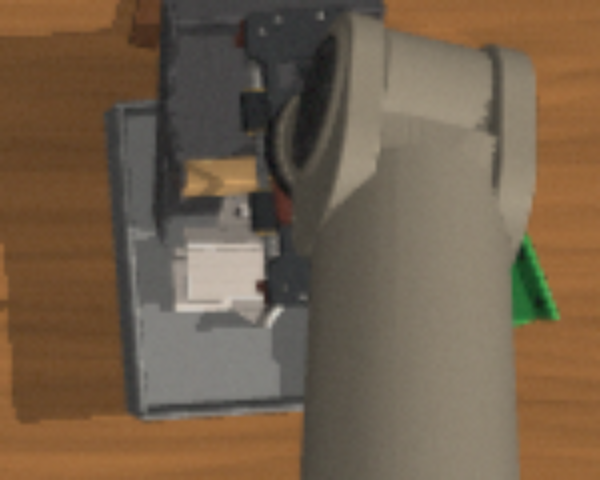

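```bash
python3 -c "
from h import *
im,d=snap('top');P=cloud('top',d)
for v in range(216,254,2):
    print(v,' '.join('%4d/%3d%s'%(1000*P[v,u,0],1000*P[v,u,2],'w' if im[v,u].min()>120 else ' ') for u in range(391,424,3)))
cv2.imwrite('pics/t16.png',cv2.resize(im[205:260,380:430],None,fx=12,fy=10,interpolation=cv2.INTER_CUBIC)[...,::-1])
"
```

```text
216  544/ 82   541/143   541/152   541/150   541/152   540/153   541/151   541/148   537/222   534/287   532/326 
218  539/ 71   536/143   536/142   536/146   536/145   536/144   539/ 62   532/216   532/229   531/231   528/296 
220  534/ 72   531/143   536/ 28   535/ 30   535/ 26   535/ 36   534/ 63   527/215   527/228   527/229   524/297 
222  529/ 64   530/ 24   530/ 15   530/ 19   530/ 21   530/ 23   529/ 30   523/212   522/229   522/226   519/292 
224  523/ 62   525/  7   525/ 11   525/  1   525/  6   524/ 21   524/ 21   522/ 70   517/229   517/223   515/293 
226  518/ 55   519/  3   519/  0   519/ 12   519/  7   518/ 23   518/ 17   518/ 17   512/229   512/233   512/245 
228  512/ 47   513/  3   512/ 33   512/ 33   512/ 36   512/ 37   512/ 40   512/ 39   512/ 37   507/221   507/250 
230  507/ 48   507/  5   506/ 53w  506/ 49w  506/ 51w  506/ 60   506/ 56   506/ 60w  506/ 54   503/220   502/251 
232  502/  3   501/ 49w  501/ 52w  501/ 60w  501/ 56w  500/ 56w  500/ 54w  500/ 60w  500/ 59w  498/223   497/247 
234  496/  7   495/ 33   495/ 54w  495/ 53w  495/ 51w  495/ 55w  495/ 58w 
[... 366 characters left out ...]
/246   478/247 
242  473/ 11   473/ 11w  473/ 43w  473/ 44w  473/ 47w  472/ 46w  472/ 50w  472/ 49w  473/226   474/249   474/251 
244  467/  9   467/ 15w  467/ 45w  467/ 44w  467/ 49w  481/1343w  467/ 47w  467/ 48w  467/ 48w  469/247   469/249 
246  461/  5   461/ 15w  461/ 13w  461/ 15w  461/ 13w  461/ 18w  461/ 16w  461/ 17w  461/ 19w  461/ 36   464/247 
248  455/  7w  455/  9w  455/  8w  455/  7   481/1343   455/  2   455/  5   455/ 12w  455/ 22   455/ 42w  454/  3 
250  449/  6w  449/  9w  449/  7w  449/  4   449/  7   449/  6   449/  4   449/  9   449/ 30   450/ 45w  449/  8 
252  444/  6w  444/  2w  444/  7w  443/  5   443/  2w  443/  7w  443/  9w  443/  6w  443/  7w  443/  0   443/  3
```

View pics/t16.png

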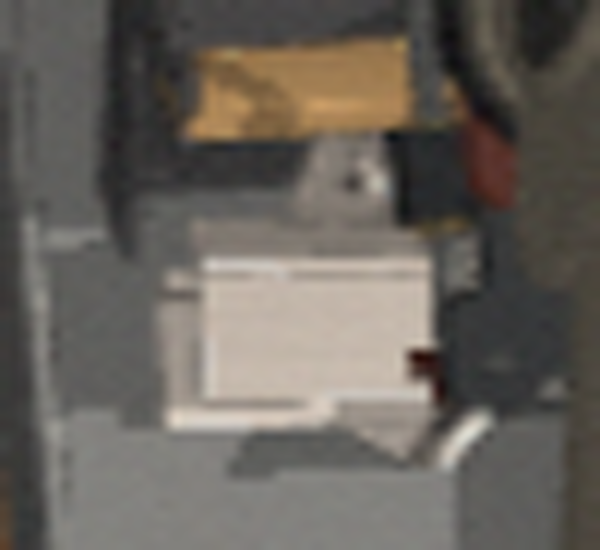

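>>> {"name": "drive_tool", "arguments": {"rows": [{"tx":0.006,"ty":-0.003,"tz":0,"hand":0.03,"turn":0},{"tx":0.014,"ty":-0.008,"tz":0,"hand":0.026,"turn":0},{"tx":0.022,"ty":-0.012,"tz":0,"hand":0.022,"turn":0},{"tx":0.03,"ty":-0.015,"tz":0,"hand":0.015,"turn":0},{"tx":0.038,"ty":-0.018,"tz":0,"hand":0,"turn":0},{"tx":0.044,"ty":-0.022,"tz":0,"hand":0,"turn":0},{"tx":0.048,"ty":-0.028,"tz":0,"hand":0,"turn":0},{"tx":0.05,"ty":-0.035,"tz":0,"hand":0,"turn":0},{"tx":0.05,"ty":-0.042,"tz":0,"hand":0,"turn":0},{"tx":0.05,"ty":-0.048,"tz":0,"hand":0,"turn":0},{"tx":0.05,"ty":-0.05,"tz":0,"hand":0,"turn":0},{"tx":0.05,"ty":-0.05,"tz":0,"hand":0,"turn":0}]}}

```text
t: 20.7
eef_pos: [0.6074, -0.3275, 0.1747]
orientation: [-90.0, -0.0, 3.5]
contact_force: [-0.5, 0.1, -4.8]
gripper_width: 0.0121
```

```bash
python3 -c "
from h import *
im,d=snap('top'); cv2.imwrite('pics/t17.png',cv2.resize(im[170:290,350:500],None,fx=4,fy=4)[...,::-1])
im,d=snap('scene'); cv2.imwrite('pics/s17.png',cv2.resize(im[90:260,150:350],None,fx=3.5,fy=3.5)[...,::-1])
tilt(cloud('scene',d))
shift(.617,-.3265,.158,3.6)"
```

```text
0.515 all zmax 0.148 | +y side n 17 0.148
0.53 all zmax 0.15 | +y side n 17 0.15
0.545 all zmax 0.148 | +y side n 22 0.148
0.56 all zmax 0.147 | +y side n 16 0.147
0.575 all zmax 0.15 | +y side n 20 0.15
0.59 all zmax 0.206 | +y side n 29 0.206
0.605 all zmax 0.206 | +y side n 83 0.206
0.62 all zmax 0.206 | +y side n 71 0.205
0.635 all zmax 0.206 | +y side n 32 0.149
0.65 all zmax 0.148 | +y side n 29 0.146
0.665 all zmax 0.148 | +y side n 31 0.147
0.68 all zmax 0.15 | +y side n 26 0.15
0.695 all zmax 0.149 | +y side n 103 0.148
0.71 all zmax 0.149 | +y side n 3 0.123
t 20.8 pos [ 0.6071 -0.3273  0.174 ] rpy [-9.00e+01  2.00e-02  3.54e+00] F [-0.1  1.1 -4.7] w 0.0118
shift [0.01   0.0159 0.0002] turn -0.001 norm 0.019
```

View pics/s17.png

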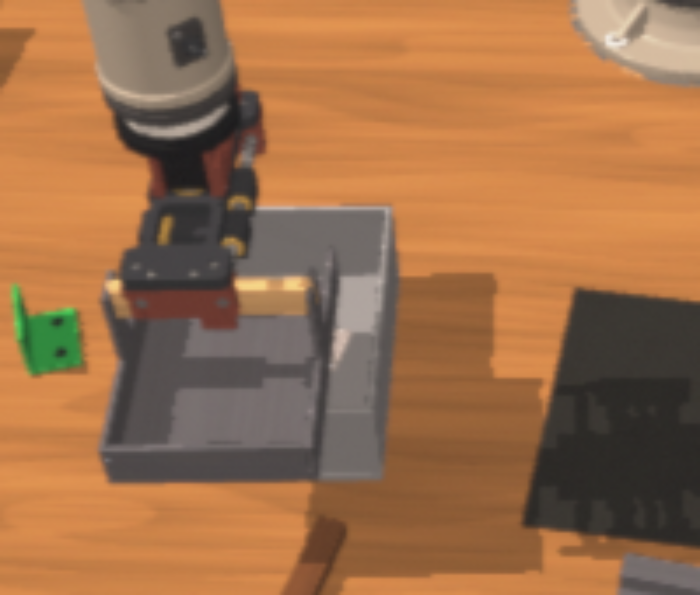

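View pics/t17.png

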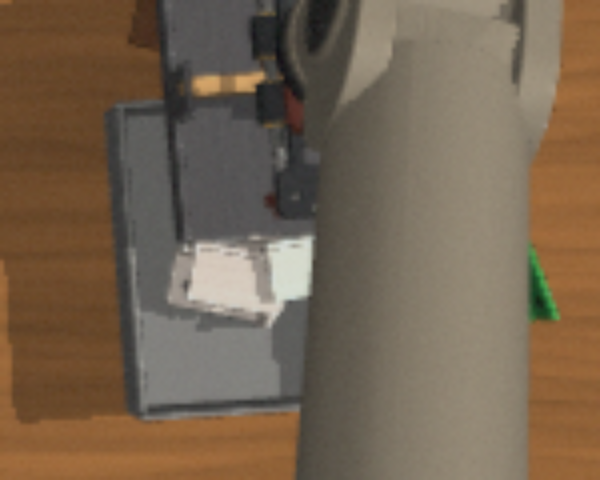

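Empty weight on the wrist (−4.7 N against −7.5 N loaded), and the visible tray floor is bare. I'll lift it and carry it back.

>>> {"name": "drive_tool", "arguments": {"rows": [{"tx":0,"ty":-0.01,"tz":0,"hand":0,"turn":0},{"tx":0,"ty":-0.025,"tz":0,"hand":0,"turn":0},{"tx":-0.003,"ty":-0.03,"tz":0.015,"hand":0,"turn":0},{"tx":-0.008,"ty":-0.03,"tz":0.04,"hand":0,"turn":0.01},{"tx":-0.013,"ty":-0.03,"tz":0.07,"hand":0,"turn":0.02},{"tx":-0.02,"ty":-0.03,"tz":0.1,"hand":0,"turn":0.03},{"tx":-0.027,"ty":-0.03,"tz":0.13,"hand":0,"turn":0.04},{"tx":-0.033,"ty":-0.03,"tz":0.16,"hand":0,"turn":0.04},{"tx":-0.038,"ty":-0.03,"tz":0.19,"hand":0,"turn":0.04},{"tx":-0.044,"ty":-0.03,"tz":0.22,"hand":0,"turn":0.04},{"tx":-0.05,"ty":-0.03,"tz":0.24,"hand":0,"turn":0.04},{"tx":-0.05,"ty":-0.03,"tz":0.25,"hand":0,"turn":0.04}]}}

```text
t: 22.0
eef_pos: [0.5411, -0.0774, 0.2051]
orientation: [-90.0, -0.0, 1.5]
contact_force: [-0.8, 0.8, -4.6]
gripper_width: 0.0119
```

```bash
python3 -c "
from h import *
for c in ('top','scene'):
    im,d=snap(c); cv2.imwrite('pics/%s18.png'%c,im[...,::-1])
    b=im[170:290,360:470] if c=='top' else im[140:235,175:275]
    cv2.imwrite('pics/%s18b.png'%c,cv2.resize(b,None,fx=5,fy=5)[...,::-1])
shift(.531,-.013,.08,1.4)"
```

```text
t 22.1 pos [ 0.5422 -0.0788  0.205 ] rpy [-90.    -0.09   1.44] F [-0.1 -0.2 -4.5] w 0.0119
shift [-0.0098  0.125   0.066 ] turn 0.0007 norm 0.142
```

View pics/scene18.png

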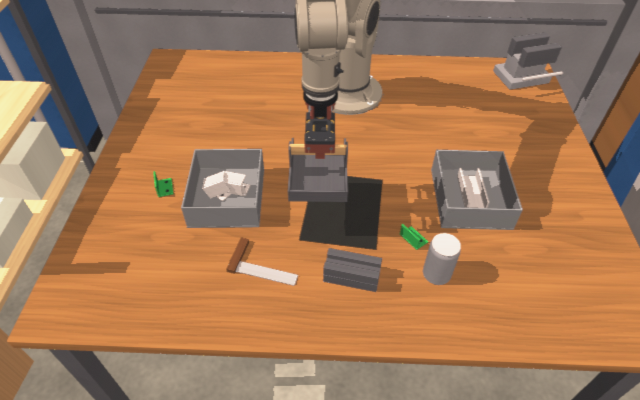

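View pics/scene18b.png

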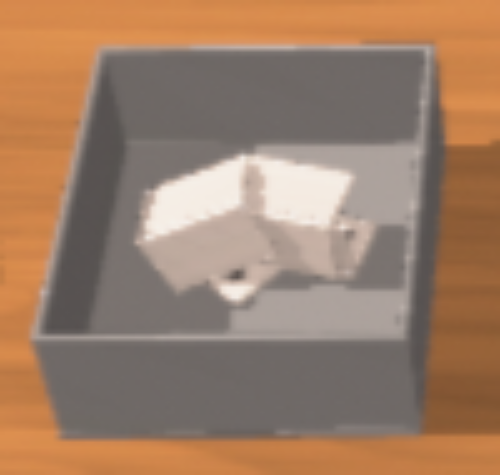

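View pics/top18b.png

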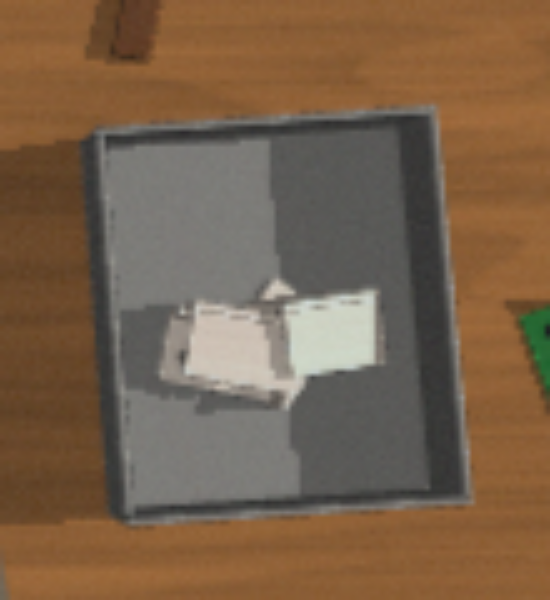

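The tray is empty (scene 318,180) and the pile is in the right bin (scene 225,185), with nothing on the bench. Now I'll place the tray on the mat.

>>> {"name": "drive_tool", "arguments": {"rows": [{"tx":-0.002,"ty":0,"tz":0.01,"hand":0,"turn":0},{"tx":-0.005,"ty":0,"tz":0.028,"hand":0,"turn":0},{"tx":-0.008,"ty":0.01,"tz":0.046,"hand":0,"turn":0},{"tx":-0.01,"ty":0.03,"tz":0.058,"hand":0,"turn":0},{"tx":-0.01,"ty":0.055,"tz":0.064,"hand":0,"turn":0},{"tx":-0.01,"ty":0.08,"tz":0.066,"hand":0,"turn":0},{"tx":-0.01,"ty":0.1,"tz":0.066,"hand":0,"turn":0},{"tx":-0.01,"ty":0.115,"tz":0.066,"hand":0,"turn":0},{"tx":-0.01,"ty":0.125,"tz":0.066,"hand":0,"turn":0},{"tx":-0.01,"ty":0.13,"tz":0.066,"hand":0,"turn":0},{"tx":-0.01,"ty":0.132,"tz":0.066,"hand":0,"turn":0},{"tx":-0.01,"ty":0.132,"tz":0.066,"hand":0,"turn":0}]}}

```text
t: 23.3
eef_pos: [0.5311, -0.0151, 0.0725]
orientation: [-90.0, -0.0, 1.2]
contact_force: [-0.3, 0.5, -4.1]
gripper_width: 0.012
```

```bash
python3 -c "
from h import *
im,d=snap('scene');P=cloud('scene',d);X,Y,Z=P[...,0],P[...,1],P[...,2]
m=(X>.42)&(X<.58)&(Y<-.26)&(Y>-.4); print('pile top',np.sort(Z[m])[-6:].round(3))
m=(Y>-.1)&(Y<.07)&(X>.4)&(X<.63)&(Z<.06)
for x0 in np.arange(.54,.63,.02): k=m&(abs(X-x0)<.01); print(x0.round(2),np.percentile(Z[k],[5,50,99]).round(3))
shift(.531,-.013,.066,1.4)"
```

```text
pile top [0.067 0.067 0.068 0.068 0.068 0.069]
0.54 [0.    0.012 0.057]
0.56 [0.001 0.012 0.046]
0.58 [0.001 0.012 0.044]
0.6 [-0.001  0.012  0.046]
0.62 [-0.001  0.021  0.046]
t 23.35 pos [ 0.5312 -0.0151  0.0727] rpy [-9.00e+01 -7.00e-02  1.25e+00] F [ 0.3  0.1 -4. ] w 0.0117
shift [-0.0001  0.0067  0.0021] turn -0.0027 norm 0.007
```

>>> {"name": "drive_tool", "arguments": {"rows": [{"tx":0,"ty":0.002,"tz":0.001,"hand":0,"turn":0},{"tx":0,"ty":0.004,"tz":0.002,"hand":0,"turn":0},{"tx":0,"ty":0.006,"tz":0.002,"hand":0,"turn":0},{"tx":0,"ty":0.007,"tz":0.002,"hand":0,"turn":0},{"tx":0,"ty":0.008,"tz":0.002,"hand":0,"turn":0},{"tx":0,"ty":0.008,"tz":0.002,"hand":0,"turn":0}]}}

```text
t: 23.95
eef_pos: [0.5305, -0.013, 0.0651]
orientation: [-90.0, 0.0, 1.3]
contact_force: [-4.2, 0.0, 8.4]
gripper_width: 0.0119
```

Contact (+8.4 N). Releasing.

>>> {"name": "drive_tool", "arguments": {"rows": [{"tx":0,"ty":-0.001,"tz":0,"hand":0.014,"turn":0},{"tx":0,"ty":-0.001,"tz":0,"hand":0.04,"turn":0},{"tx":0,"ty":-0.001,"tz":0,"hand":0.06,"turn":0},{"tx":0,"ty":-0.001,"tz":0,"hand":0.06,"turn":0},{"tx":0,"ty":-0.001,"tz":0,"hand":0.06,"turn":0},{"tx":0,"ty":-0.015,"tz":0,"hand":0.06,"turn":0},{"tx":0,"ty":-0.04,"tz":0,"hand":0.06,"turn":0},{"tx":0,"ty":-0.07,"tz":0,"hand":0.06,"turn":0},{"tx":0,"ty":-0.11,"tz":0,"hand":0.06,"turn":0},{"tx":0,"ty":-0.15,"tz":0,"hand":0.06,"turn":0},{"tx":-0.04,"ty":-0.18,"tz":0,"hand":0.06,"turn":0},{"tx":-0.06,"ty":-0.18,"tz":0,"hand":0.06,"turn":0}]}}

```text
t: 25.15
eef_pos: [0.4712, -0.0136, 0.2489]
orientation: [-90.0, -0.4, 1.3]
contact_force: [0.0, -0.1, -0.7]
gripper_width: 0.0601
```

```bash
python3 - <<'E'
from h import *
for c in ('top','scene'):
    im,d=snap(c); cv2.imwrite('pics/%s20.png'%c,im[...,::-1]); P=cloud(c,d);X,Y,Z=P[...,0],P[...,1],P[...,2]
    if c=='scene':
        m=(Z>.085)&(Z<.104)&(abs(Y)<.12)&(X>.47)&(X<.6); q=P[m]; print(q[:,:2].min(0),q[:,:2].max(0),np.median(q,0))
    g=im.astype(int).max(2); k=(g<60)&(abs(Z-.003)<.01)&(abs(Y)<.2)&(X>.36)&(X<.7)
    if k.sum()>50: print(c,"dark",k.sum(),cv2.minAreaRect(P[k][:,:2].astype(np.float32)))
    for t in("mat","tray"):
        for o in r.cut_out(c,t)[:1]:
            p=P[o["mask"]&(d>0)]; print(c,t,round(o["confidence"],2),p.min(0).round(3),p.max(0).round(3))
    m=(X>.42)&(X<.58)&(Y<-.26)&(Y>-.4)&(Z>.03); print('pile',np.percentile(Z[m],[50,90,100]).round(3))
print(r.get_obs()["eef_pos"],r.get_obs()["contact_force"])
E
```

```text
top dark 1670 ((0.5367895364761353, 0.0462518036365509), (0.31197047233581543, 0.2476557493209839), 83.46794891357422)
top mat 0.92 [ 0.393 -0.122 -0.007] [0.663 0.085 0.098]
top tray 0.76 [ 0.437 -0.088 -0.001] [0.621 0.055 0.334]
pile [0.057 0.064 0.072]
[ 0.51700008 -0.08563304] [0.5511064  0.05232777] [ 0.53556337 -0.01782209  0.09269036]
scene dark 1686 ((0.5421704649925232, 0.04548429697751999), (0.3076270520687103, 0.24717673659324646), 83.40172576904297)
scene mat 0.91 [ 0.4   -0.123 -0.006] [0.668 0.096 0.038]
scene tray 0.82 [ 0.425 -0.092 -0.003] [0.631 0.056 0.099]
pile [0.053 0.06  0.068]
[ 0.47124923 -0.01430381  0.24407345] [ 0.31320185 -0.2791619  -0.53071332]
```

View pics/scene20.png

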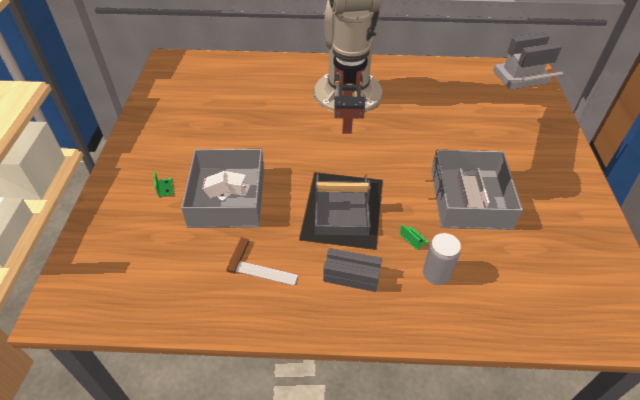

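View pics/top20.png

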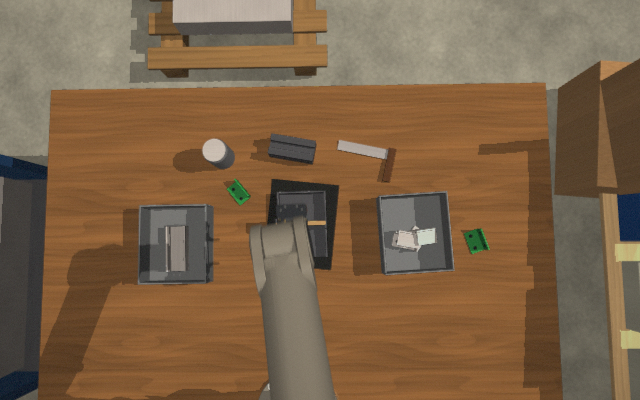

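```bash
python3 -c "
from h import *
o=r.get_obs(); print(o['t'],np.abs(o['joint_vel']).max())
print(r.hand_in())"
```

```text
25.45 0.7536398051117587
the job is handed in; nothing more can be done
None
```

I carried the tray to the right (-y) bin, which held the sample angle bracket. The first tip stalled on the sample and let nothing out. The second put two brackets in the bin and the third put in the last one. The tray is back on its mat and the job is handed in at about 25 s.

The hand could only turn about its finger axis, so I tipped the tray by pivoting it on the bin's rim with the handle held loosely in the fingers.

**Last checks**
- **Tray:** empty and upright, about 5 mm from the measured mat centre. The gripper is open and clear.
- **Brackets:** the wrist force fell from about -7.5 N to -4.7 N, which fits the tray having lost all three brackets. No bracket shows on the bench or mat. They lie piled on and next to the sample in the right bin.
- **Other things:** the U-channel is still in the left bin. The die block, can and try square look unmoved in the pictures; I did not measure them.

**What did not go cleanly or was not confirmed**
- **Lip contact:** on the first tip the tray lip rested on the sample's upright, and on the third it probably rested on a bracket already in the bin.
- **Sample:** it may have shifted, and I could not see it separately under the pile.
- **Pile height:** the pile top measured up to 68–72 mm, with most of it below 65 mm. That leaves little margin under the 75 mm limit, and I did not measure each bracket's origin.

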